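Free the seized knob of the garlic keeper and put the garlic away

ROBOT

A 6-joint arm with a two-finger parallel gripper is mounted at the origin on a cart in front of the work surface, level with it; the furniture and walls round the work are solid. World frame = base frame: x ahead of the robot, y to its left, z up, the work surface at z = 0. Lengths are in m, angles in rad, forces in N, time in s.
With the tool pointing down it reaches from about 0.25 to 0.725 m from the base axis. Payload 9.7 kg.
Tool frame: the origin (TCP) lies midway between the tips of the shut fingers; the grasp point (between the pads) lies 19 mm behind it; z points along the fingers, y is the line along which they close (so a half turn about z gives the same grasp; the last joint's range is limited). The gripper opens to 85 mm and grips with 20 to 120 N. Pads are 22 mm wide; open, the fingers measure 114 mm over their backs; the gripper's body (76 mm by 85 mm) begins 54 mm behind the grasp point. The pads swing forward as they close: fully open they stand 13 mm farther back than shut.
Start: joints at [1.176, 0.087, 0.176, 1.66, 0, 1.571], TCP at [0.212, 0.508, 0.208] pointing down, gripper open.
Joint ranges: [-3.13, 3.13], [-0.85, 1.81], [-1.15, 1.24], [-2.2, 2.28], [-1.44, 1.52], [-3.14, 3.14]. Speed limits (rad/s): [2.22, 2.22, 2.57, 3.14, 3.14, 3.14].

INTERFACE

Orientations are given as a unit quaternion [x, y, z, w].
In Python, from station import readout, vision, job gives the robot as it stands.
- The arm moves only by the tool send_rows, never from a script. Its argument "deltas" is a list that holds one entry, the list of rows, each a list of 5 numbers: the closure, from -1 (fully open) to 1 (shut), so that 0 is half open, then the shift along the world's x, y, z as a fraction of full scale, then the turn about the world's z as a fraction of full scale. A call has 1 to 20 rows; each row shifts and turns the commanded pose from where the row before left it; what a row does not reach is not made up. Full scale, the value 1, is 40 mm for a shift and 0.08 rad for a turn. A row lasts 1/12 s, in which the tool goes at most 41.7 mm and 7.16 degrees, less where a joint would pass 70% of its speed; a pose out of reach is approached as far as the arm can. A call with a number of a shift or a turn outside -1 to 1 is refused whole. A call with a gripper value outside its range is refused whole. The fingers move at their own pace and stop on an object; "newtons" is the grip in N (left out, the last holds). Time passes only in rows, so rows that do not move let the fingers close. It gives the time, the measured TCP pose, the force, the opening and the grip force at its end, in the units of the state.
- readout.get_obs(): the state, without advancing time (a new reading comes with each control period).
- vision.capture(name): name is "scene" or "top" or "wrist"; returns a dict with "image" (420x560x3 uint8, red, green, blue), "K" (3x3 intrinsics, pixels), "extrinsics" (4x4, takes a point from world to camera coordinates). Camera axes: x right, y up, looking along -z (the intrinsics and any distortion apply to the point x, -y, -z); pixel columns grow to the right and rows downward; lengths in m; the calibration is good to about 2 mm. A picture is of the moment at which its call begins. There is no depth.
- job.sign_off(): hands the job in; it is judged then, once.
The state is a dict: "clock": time; "joint_positions": joint angles; "qvel": joint speeds; "joint_torque": joint torques, N m; "ee_pos": TCP position; "orientation": TCP orientation; "wrist_force": force on the tool from outside, world axes, zero at the start; "ft_torque": the same for the moment, N m; "opening": finger opening in m; "finger_force": force on a finger pad.
Only numpy, scipy, OpenCV 4.12 (cv2) and the standard library are available. Lean on these libraries where they do the work, as an engineer would, in place of code of your own. Each camera call takes 0.05 s, during which the arm holds its last target. There are 200 camera calls.

TASK

The red wing knob on the sloped end of the white garlic keeper draws the brass bolt that locks the lid, and it has seized: rock it back and forth in small arcs until it breaks free, then turn it anticlockwise to its stop. Slide the wooden lid fully open, away from the knob, put the garlic bulb into the compartment, let go of it, and slide the lid fully shut again, leaving the knob unlocked. Do not shove or topple the lemon, the kitchen timer or the oil bottle.

Things in the scene. Friction and masses are not known exactly. Their poses are not given: they have to be found in the camera images.
- keeper: white garlic keeper fixed to the worktop, 320 mm long (x), 150 wide (y), 95 high; origin under the centre of its base, z up, x from its sloped end to its closed end. The sloped end rises at 30 degrees to the horizontal from 42 mm high at x=-160 mm to 95 mm high at x=-69 mm and carries the knob. Then comes the compartment under the lid, and from x=36 to 160 mm a closed part over which the lid slides
- keeper_floor (a point): centre of the floor of the open-topped compartment, in the keeper's frame x -14.5, y 0, z 25 mm; axes as the keeper's. Inside it measures 101 mm in x and 140 mm in y; its rim is 70 mm above its floor
- wing_knob (a joint): angle (rad): 0 = wings point up the slope, positive = anticlockwise seen from outside, 1.2 = open stop. Seized: hard stops let it swing only 0.12 either way at first and 0.24 near the end. It loosens a step each time it passes, in this order, 0.07, -0.10, 0.13, -0.16, 0.19; after these five it turns freely to 1.2. Further or extra swings do no harm; more force does not help. Friction 0.10 N m
- knob_grip (a point): grip point on the knob's axis, 32 mm out from the slope; z = the axis, out of the slope (30 degrees from vertical, towards the keeper's -x), x = along the wings, turning with the knob. Wings: a red flat bar 60 mm long, 14 mm thick (grip across this, y), standing 7 to 49 mm out from the slope on a 26 mm steel hub. The axis meets the slope at keeper x -121, y 0, z 65 mm
- lid (a joint): travel of the 6 mm wooden lid (m): 0 = shut, 0.11 = fully open, sliding along the keeper's +x, away from the knob; friction 1.5 N, it stays where it is left
- lid_grip (a point): grip point on the lid's handle, a dark wooden ridge 60 mm long along the keeper's y and 14 mm thick along its x; its top is 16 mm above this point, the lid's surface 20 mm below. In the keeper's frame x -15 (shut), y 0, z 121.5 mm; moves with the lid, axes as the keeper's
- garlic: garlic bulb, about 60 mm across and 58 mm high with its stem, about 40 g, widest some 25 mm up; origin under its centre
- lemon: yellow lemon, 78x55x56 mm, a bystander; origin under its centre
- timer: red and white wind-up kitchen timer, 67 mm across, 56 mm high, a bystander; origin under its centre
- oil_bottle: glass oil bottle, 61 mm across, 268 mm high, a bystander; origin under its centre
- bolt_tip (a point): top of the brass bolt, 8 mm thick, that stands in a brass eye on the lid's front edge (keeper x -83, y -48 mm) and holds the lid; the knob draws it down 12.5 mm a radian, and the lid is free from 0.95 rad

How it is judged:
On the way, in this order (a step that is already met when the one before it is completed fails the run):
1. the knob has been rocked loose far enough to swing 0.15 rad clockwise (value of joint wing_knob below -0.15 rad).
2. the knob has broken free and is turned anticlockwise past 1.05 rad (value of joint wing_knob above 1.05 rad), for 0.1 s.
3. the lid is slid open, more than 98 mm (value of joint lid above 0.098 m), for 0.1 s.
4. the garlic lies in the compartment, let go (x of garlic in the frame of keeper between -0.065 and 0.036 m and y of garlic in the frame of keeper between -0.07 and 0.07 m and height (world z) of garlic below 0.08 m and contact force between garlic and the fingers below 0.1 N), for 0.2 s.
At the end, for the whole second after the job is handed in: The knob stands unlocked (beyond 0.95 rad), the garlic lies at rest inside the compartment, and the lid is shut to within 8 mm (value of joint wing_knob above 0.95 rad and value of joint lid below 0.008 m and x of garlic in the frame of keeper between -0.065 and 0.036 m and y of garlic in the frame of keeper between -0.07 and 0.07 m and height (world z) of garlic below 0.08 m and linear speed of garlic below 0.03 m/s); the robot touches nothing.
It fails at once if the lemon is shoved more than 40 mm (distance of lemon from where it was at the start of the episode above 0.04 m).
It fails at once if the timer is shoved more than 40 mm (distance of timer from where it was at the start of the episode above 0.04 m).
It fails at once if the oil bottle is shoved more than 40 mm or tipped over (distance of oil_bottle from where it was at the start of the episode above 0.04 m or angle between oil_bottle's own z axis and vertical above 0.5 rad).
It also fails if it takes over 67 s, if anything falls off the work surface, if the arm or the gripper's body presses on something with over 40 N, if the wrist force passes 120 N, or if a joint passes its speed limit or range.

## Working session

There is one attempt and no reset: what is moved stays moved. The work goes in short steps, Python scripts to look and compute and a tool call to move; the robot and the scene stay as the last step left them, time stands still between calls to the robot, and variables do not carry over. Pictures are saved under pics/ and viewed, at most 10 in all, crops included, and the job is handed in when it is done.

Besides the shell and the picture viewer there is one more tool, called after "Call:" as name([rows], argument=value, ...), one row to a line, values as JSON. send_rows: Moves the arm, as the interface text tells. Its arguments: {"type":"object","properties":{"deltas":{"type":"array","items":{"type":"array","items":{"type":"array","items":{"type":"number"}}}},"newtons":{"type":"number"}},"required":["deltas"]}

```bash
mkdir -p pics; ls; cat > h.py <<'E'
import numpy as np, cv2
from station import readout, vision, job
def cap(n):
    d=vision.capture(n); return d["image"],np.array(d["K"]),np.array(d["extrinsics"])
def ray(K,E,u,v):
    p=np.linalg.inv(K)@[u,v,1.]; d=E[:3,:3].T@[p[0],-p[1],-p[2]]
    return -E[:3,:3].T@E[:3,3], d
def onplane(K,E,u,v,z):
    o,d=ray(K,E,u,v); return o+d*(z-o[2])/d[2]
def proj(K,E,P):
    c=E[:3,:3]@np.array(P)+E[:3,3]; q=K@[c[0],-c[1],-c[2]]; return q[:2]/q[2]
def save(n,im): cv2.imwrite("pics/"+n,cv2.cvtColor(im,cv2.COLOR_RGB2BGR))
E
python3 - <<'E'
from h import *
a=cap("top");b=cap("scene")
save("t1.png",a[0]);save("s1.png",b[0])
for c in(a,b):print(c[1].round(1).tolist(),ray(c[1],c[2],280,210))
print(readout.get_obs())
E
```

```text
pics
[[406.2, 0.0, 285.7], [0.0, 406.2, 207.7], [0.0, 0.0, 1.0]] (array([0.32264862, 0.01015147, 1.25055914]), array([ 0.14461546,  0.00954877, -0.98955961]))
[[477.3, 0.0, 276.2], [0.0, 477.3, 207.4], [0.0, 0.0, 1.0]] (array([-0.81107208,  0.81249649,  1.01945472]), array([ 0.71676302, -0.46014965, -0.52402843]))
{'clock': 0.1, 'joint_positions': array([1.17598577e+00, 8.74515211e-02, 1.75195358e-01, 1.65984141e+00,
       8.62011873e-06, 1.57079762e+00]), 'qvel': array([-0.00129563, -0.00070632,  0.00318458,  0.00073597,  0.00050287,
       -0.00070215]), 'joint_torque': array([-6.78010074e-04, -5.21560764e+01,  4.65651262e+01,  1.59676408e-02,
       -1.78141960e-05, -1.24464449e-05]), 'ee_pos': array([0.21144704, 0.50745203, 0.20711923]), 'orientation': array([ 1.96126259e-01,  9.80578435e-01, -6.37142047e-04, -1.31829842e-04]), 'wrist_force': array([-0.087274  , -0.15141315, -0.26290161]), 'ft_torque': array([-0.01611439,  0.00080934,  0.00387996]), 'finger_force': 0.0, 'opening': 0.08525554355335176}
```

View pics/t1.png

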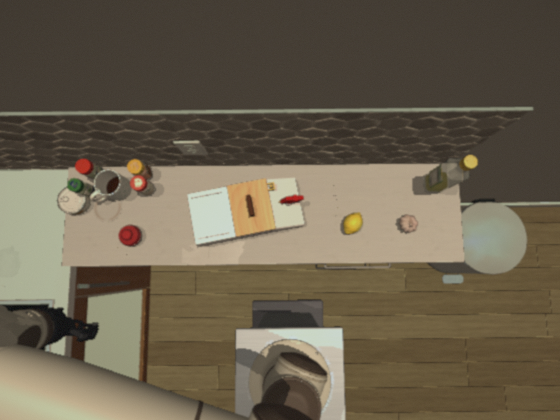

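View pics/s1.png

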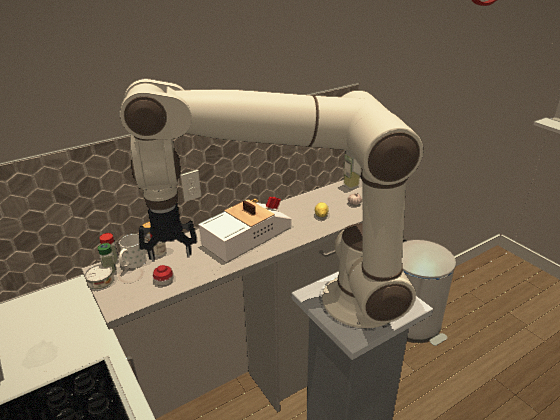

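The top view shows the keeper at px (245,210), with the lid handle at (250,206), the knob at (292,199) and the closed end to the left (world +y). The lemon is at (352,223), the garlic at (408,223), the timer at (130,236) and the oil bottle near (437,180). In the scene view the arm is clear of everything.

```bash
python3 - <<'E'
from h import *
im,K,E=cap("top")
hsv=cv2.cvtColor(im,cv2.COLOR_RGB2HSV); H,S,V=[hsv[...,i].astype(int) for i in range(3)]
def blob(m,x0,x1,y0,y1):
    z=np.zeros(m.shape,np.uint8); z[y0:y1,x0:x1]=m[y0:y1,x0:x1]
    n,l,s,c=cv2.connectedComponentsWithStats(z); i=1+np.argmax(s[1:,4]); 
    r=cv2.minAreaRect(np.argwhere(l==i)[:,::-1].astype(np.float32)); return c[i],s[i,4],r,(l==i)
red=((H<8)|(H>172))&(S>170)&(V>70)
k=blob(red,270,315,185,215);print("knob",k[:3],onplane(K,E,*k[0],.10))
h=blob((V<90),238,265,190,222);print("handle",h[:3],onplane(K,E,*h[0],.1375))
w=blob((S>120)&(H>8)&(H<25)&(V>100),220,285,170,245);print("wood",w[:3],onplane(K,E,*w[2][0],.1015))
wh=blob((S<60)&(V>140),180,310,170,250);print("white",wh[:3])
for p in cv2.boxPoints(wh[2]):print(onplane(K,E,*p,.095))
g=blob((V>0)&(S>0),398,419,212,234)
l=blob((S>170)&(H>18)&(H<35),335,370,205,240);print("lemon",l[:3],onplane(K,E,*l[0],.028))
print("garl",onplane(K,E,408,223,.025),"timer",onplane(K,E,130,236,.04),"bottle base~",onplane(K,E,431,190,0))
a=onplane(K,E,*k[0],.10);b=onplane(K,E,*h[0],.1375);d=b-a;print(np.hypot(*d[:2]),np.degrees(np.arctan2(d[1],d[0])))
crop=cv2.resize(im[160:260,170:450],None,fx=2.8,fy=2.8,interpolation=cv2.INTER_CUBIC);save("c1.png",crop)
E
```

```text
knob (array([291.81372549, 198.93137255]), np.int32(102), ((291.5, 199.0), (5.425166606903076, 21.371868133544922), 80.53767395019531)) [ 0.52256882 -0.01300471  0.1       ]
handle (array([249.8625, 205.825 ]), np.int32(80), ((249.77999877929688, 205.5399932861328), (19.766841888427734, 4.024922847747803), 79.69515228271484)) [0.4979388  0.10434008 0.1375    ]
wood (array([249.60763268, 206.15026834]), np.int32(1677), ((254.290283203125, 206.30955505371094), (50.4977912902832, 45.62553024291992), 79.11447143554688)) [0.50206418 0.09471535 0.1015    ]
white (array([241.1890016 , 209.85130806]), np.int32(7492), ((244.5, 209.5), (79.0, 129.0), 90.0))
[0.61264245 0.31179265 0.095     ]
[ 0.60857956 -0.0644541   0.095     ]
[ 0.37891209 -0.05983014  0.095     ]
[0.38307251 0.3054767  0.095     ]
lemon (array([351.5990991 , 223.03153153]), np.int32(222), ((352.6080627441406, 223.14866638183594), (18.248289108276367, 17.59069061279297), 80.53767395019531)) [ 0.45902685 -0.19448647  0.028     ]
garl [ 0.45753867 -0.36636275  0.025     ] timer [0.42623935 0.46944435 0.04      ] bottle base~ [ 0.56357182 -0.45219343  0.        ]
0.11990178998532254 101.85398846764807
```

View pics/c1.png

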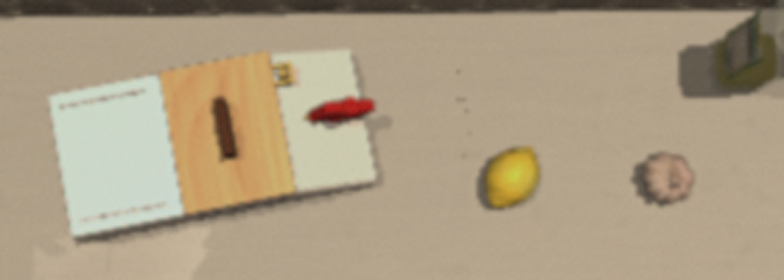

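The crop shows the keeper's axis tilted about 10° in the image. The bolt is at crop px (285,73), the far side, as expected. The keeper's x axis lies at about 100.5° in world, and the knob's grip point is near (0.521, -0.014). I'll go above it and look from the wrist.

Call:
send_rows([
  [[-1, 0.455, -0.767, 0, -0.73], [-1, 0.455, -0.767, 0, -0.73], [-1, 0.455, -0.767, 0, -0.73], [-1, 0.455, -0.767, 0, -0.73], [-1, 0.455, -0.767, 0, -0.73], [-1, 0.455, -0.767, 0, -0.73], [-1, 0.455, -0.767, 0, -0.73], [-1, 0.455, -0.767, 0, -0.73], [-1, 0.455, -0.767, 0, -0.73], [-1, 0.455, -0.767, 0, -0.73], [-1, 0.455, -0.767, 0, -0.73], [-1, 0.455, -0.767, 0, -0.73], [-1, 0.455, -0.767, 0, -0.73], [-1, 0.455, -0.767, 0, -0.73], [-1, 0.455, -0.767, 0, -0.73], [-1, 0.455, -0.767, 0, -0.73], [-1, 0.455, -0.767, 0, -0.73], [-1, 0, 0, 0, 0], [-1, 0, 0, 0, 0]],
])

```text
clock: 1.73
ee_pos: [0.5212, -0.0153, 0.2069]
orientation: [0.641, 0.768, -0.0, -0.001]
wrist_force: [-0.3, -0.2, -0.4]
opening: 0.0853
finger_force: 0.0
```

```bash
python3 - <<'E'
from h import *
im,K,E=cap("wrist");save("w1.png",im)
o=readout.get_obs();print(o["clock"],o["ee_pos"],o["orientation"],o["joint_positions"])
print(ray(K,E,280,210))
hsv=cv2.cvtColor(im,cv2.COLOR_RGB2HSV); H,S,V=[hsv[...,i].astype(int) for i in range(3)]
m=(((H<8)|(H>172))&(S>150)&(V>60)).astype(np.uint8)
n,l,s,c=cv2.connectedComponentsWithStats(m)
for i in range(1,n):
  if s[i,4]>200: print(s[i],c[i],cv2.minAreaRect(np.argwhere(l==i)[:,::-1].astype(np.float32)),onplane(K,E,*c[i],.10))
E
```

```text
1.7833 [ 0.52080503 -0.01427114  0.20725602] [ 6.39819359e-01  7.68525076e-01 -2.93821078e-04 -5.56691789e-04] [-2.75294827e-02  1.83321550e-02  1.03354869e-01  1.65705740e+00
  2.26745486e-04  1.36099709e+00]
(array([0.50884732, 0.05148709, 0.37229663]), array([ 0.03119571, -0.26054163, -0.96508312]))
[ 278  150   26   87 1730] [290.41387283 193.90578035] ((290.5, 193.0), (86.0, 25.0), 90.0) [ 0.52319748 -0.00812392  0.1       ]
```

View pics/w1.png

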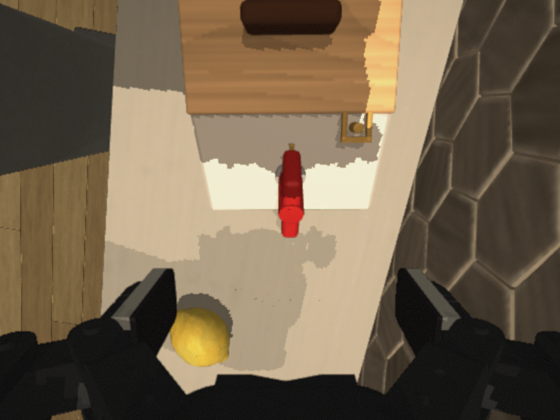

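The wrist view shows the knob's red bar at columns 278–304, rows 150–237, aligned with the image. The lid handle is at (290,17), the bolt eye at (357,127), and the keeper's front edge on row 209.

```bash
python3 - <<'E'
from h import *
im,K,E=cap("wrist")
P=lambda u,v,z:onplane(K,E,u,v,z)[:2]
up,lo=P(291,150,.1224),P(290.5,237,.0924)
fl,fr=P(212,209.5,.042),P(370,208.5,.042)
h1,h2=P(241,14,.130),P(341,14,.130)
print("bar up",up,"lo",lo,"len",np.hypot(*(up-lo)),"yaw",np.degrees(np.arctan2(*(up-lo)[::-1])))
print("front",fl,fr,np.hypot(*(fl-fr)),"yaw",np.degrees(np.arctan2(*(fl-fr)[::-1]))-90+180)
print("handle",h1,h2,np.hypot(*(h1-h2)),"yaw",np.degrees(np.arctan2(*(h1-h2)[::-1]))+270, (h1+h2)/2)
d=np.array([np.cos(np.radians(100.5)),np.sin(np.radians(100.5))])
print("knobgrip est: bar",(up+lo)/2+8.5e-3*d,"front",(fl+fr)/2+.023*d,"handle",(h1+h2)/2-.122*d)
E
```

```text
bar up [0.51639063 0.02771713] lo [ 0.5299274  -0.04378548] len 0.07277271422095365 yaw 100.72027538985714
front [ 0.45673378 -0.04779107] [ 0.60148985 -0.01996443] 0.14740638100969625 yaw -79.11869980680444
handle [0.47178793 0.10218415] [0.53052739 0.113049  ] 0.059735822556762054 yaw 100.47937938754379 [0.50115766 0.10761657]
knobgrip est: bar [5.21610012e-01 3.23491837e-04] front [ 0.52492039 -0.01126289] handle [ 0.52339039 -0.01234052]
```

Knob grip point is about (0.524, -0.011) and yaw matches. Descend and grip.

Call:
send_rows([
  [[-1, 0.07, 0.075, -0.645, 0], [-1, 0, 0, -0.645, 0], [-1, 0, 0, -0.645, 0], [-1, 0, 0, -0.645, 0], [-1, 0, 0, -0.645, 0], [-1, 0, 0, 0, 0], [1, 0, 0, 0, 0], [1, 0, 0, 0, 0], [1, 0, 0, 0, 0], [1, 0, 0, 0, 0], [1, 0, 0, 0, 0], [1, 0, 0, 0, 0], [1, 0, 0, 0, 0]],
], newtons=50)

```text
clock: 2.92
ee_pos: [0.5246, -0.0108, 0.0798]
orientation: [0.64, 0.769, 0.001, 0.001]
wrist_force: [2.4, 1.4, 5.3]
opening: 0.0126
finger_force: 49.3
```

Call:
send_rows([
  [[1, 0, 0, 0, 0.6], [1, 0, 0, 0, 0.6], [1, 0, 0, 0, 0.4], [1, 0, 0, 0, 0], [1, 0, 0, 0, 0]],
])

```text
clock: 3.33
ee_pos: [0.5243, -0.0109, 0.0798]
orientation: [0.59, 0.808, 0.001, 0.0]
wrist_force: [0.7, 0.2, 7.5]
opening: 0.0126
finger_force: 62.9
```

```bash
cat >> h.py <<'E'
def st():
    o=readout.get_obs();q=o["orientation"];print(o["clock"],o["ee_pos"].round(4),"yaw rel keeper %.3f"%(2*np.arctan2(q[1],q[0])-np.pi/2-np.radians(10.6)),o["wrist_force"].round(1),o["ft_torque"].round(2),o["opening"])
E
python3 -c "from h import *;st()"
```

```text
3.3333 [ 0.5243 -0.0109  0.0798] yaw rel keeper 0.124 [0.7 0.2 7.5] [ 0.55  0.1  -1.3 ] 0.012623306098275383
```

Call:
send_rows([
  [[1, 0, 0, 0, -0.85], [1, 0, 0, 0, -0.85], [1, 0, 0, 0, -0.85], [1, 0, 0, 0, -0.85], [1, 0, 0, 0, 0], [1, 0, 0, 0, 0]],
])

```text
clock: 3.83
ee_pos: [0.5245, -0.0119, 0.0799]
orientation: [0.693, 0.721, -0.0, 0.002]
wrist_force: [0.8, -5.4, 4.8]
opening: 0.0127
finger_force: 60.2
```

```bash
python3 -c "from h import *;st()"
```

```text
3.8333 [ 0.5245 -0.0119  0.0799] yaw rel keeper -0.146 [ 0.8 -5.4  4.8] [-1.18 -0.28  0.48] 0.012712997161572523
```

Now +0.19, then -0.215, then +0.25.

Call:
send_rows([
  [[1, 0, 0, 0, 0.85], [1, 0, 0, 0, 0.85], [1, 0, 0, 0, 0.85], [1, 0, 0, 0, 0.85], [1, 0, 0, 0, 0.8], [1, 0, 0, 0, 0], [1, 0, 0, 0, 0]],
])

```text
clock: 4.42
ee_pos: [0.5235, -0.0123, 0.0803]
orientation: [0.563, 0.826, -0.001, 0.001]
wrist_force: [-5.6, -7.4, 9.7]
opening: 0.0127
finger_force: 54.1
```

```bash
python3 -c "from h import *;st()"
```

```text
4.4167 [ 0.5235 -0.0123  0.0803] yaw rel keeper 0.189 [-5.6 -7.4  9.7] [-1.5   1.06 -0.23] 0.012702931448995345
```

Call:
send_rows([
  [[1, 0, 0, 0, -0.85], [1, 0, 0, 0, -0.85], [1, 0, 0, 0, -0.85], [1, 0, 0, 0, -0.85], [1, 0, 0, 0, -0.85], [1, 0, 0, 0, -0.85], [1, 0, 0, 0, 0], [1, 0, 0, 0, 0]],
])

```text
clock: 5.08
ee_pos: [0.5243, -0.013, 0.0808]
orientation: [0.719, 0.695, -0.001, 0.002]
wrist_force: [-3.9, -11.6, 13.7]
opening: 0.0123
finger_force: 75.9
```

```bash
python3 -c "from h import *;st()"
```

```text
5.0833 [ 0.5243 -0.013   0.0808] yaw rel keeper -0.218 [ -3.9 -11.6  13.7] [-2.32  0.62  0.86] 0.012270008851381409
```

Call:
send_rows([
  [[1, 0, 0, 0, 0.9], [1, 0, 0, 0, 0.9], [1, 0, 0, 0, 0.9], [1, 0, 0, 0, 0.9], [1, 0, 0, 0, 0.9], [1, 0, 0, 0, 0.9], [1, 0, 0, 0, 0.6], [1, 0, 0, 0, 0], [1, 0, 0, 0, 0]],
])

```text
clock: 5.83
ee_pos: [0.5238, -0.0105, 0.0809]
orientation: [0.533, 0.846, 0.001, 0.0]
wrist_force: [-6.1, 2.1, 15.9]
opening: 0.0126
finger_force: 78.5
```

```bash
python3 -c "from h import *;st()"
```

```text
5.8333 [ 0.5238 -0.0105  0.0809] yaw rel keeper 0.261 [-6.1  2.1 15.9] [ 1.04  1.32 -1.26] 0.012618770979899666
```

Call:
send_rows([
  [[1, 0, 0, 0, 0.6], [1, 0, 0, 0, 0.6], [1, 0, 0, 0, 0.6], [1, 0, 0, 0, 0]],
], newtons=30)

```text
clock: 6.17
ee_pos: [0.525, -0.0145, 0.0815]
orientation: [0.471, 0.882, -0.002, 0.004]
wrist_force: [-0.7, -17.4, 17.3]
opening: 0.0125
finger_force: 82.7
```

```bash
python3 - <<'E'
from h import *
st();save("w2.png",cap("wrist")[0])
E
```

```text
6.1667 [ 0.525  -0.0145  0.0815] yaw rel keeper 0.405 [ -0.7 -17.4  17.3] [-4.06  0.63 -1.63] 0.012546905083022997
```

View pics/w2.png

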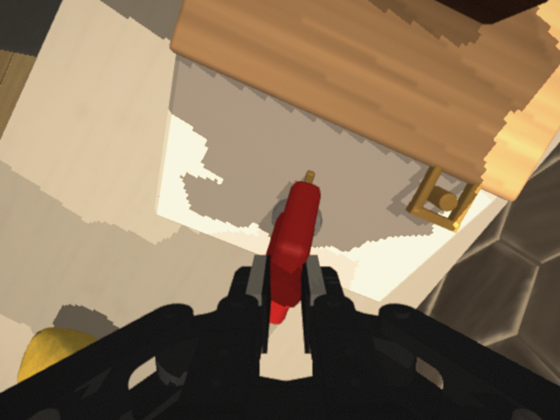

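The bar (306,185)–(278,320) lags the pads somewhat, with the brass pointer at (309,176). I'll compute the knob angle from the pointer on the slope plane.

```bash
cat >> h.py <<'E'
A=np.radians(100.6); R=np.array([[np.cos(A),-np.sin(A),0],[np.sin(A),np.cos(A),0],[0,0,1]])
KG=R@[-.137,0,0]; T=np.array([.5238,-.011,0])-KG   # keeper origin
c3,s3=np.cos(np.pi/6),.5
def slope(K,E,u,v,h):   # pixel -> (x up slope, y) about knob axis, on plane h above the slope
    o,d=ray(K,E,u,v); o=R.T@(o-T);d=R.T@d
    n=np.array([-s3,0,c3]);p0=np.array([-.121,0,.065])+h*n
    p=o+d*(n@(p0-o))/(n@d)-p0
    return np.array([p@[c3,0,s3],p[1]])
E
python3 - <<'E'
from h import *
im,K,E=cap("wrist")
for h in(0,.007,.01,.049):
  for u,v in((309,172),(306,184),(320,190),(297,181),(282,262)):
    p=slope(K,E,u,v,h);print(h,(u,v),p.round(4),np.arctan2(p[1],p[0]).round(3))
E
```

```text
0 (309, 172) [0.0252 0.0052] 0.205
0 (306, 184) [0.0179 0.0037] 0.205
0 (320, 190) [ 0.0178 -0.0037] -0.203
0 (297, 181) [0.0174 0.0082] 0.442
0 (282, 262) [-0.0452 -0.0066] -2.996
0.007 (309, 172) [0.0306 0.0063] 0.204
0.007 (306, 184) [0.0236 0.0049] 0.205
0.007 (320, 190) [ 0.0236 -0.0021] -0.089
0.007 (297, 181) [0.0232 0.0092] 0.377
0.007 (282, 262) [-0.0361 -0.0049] -3.007
0.01 (309, 172) [0.0329 0.0068] 0.204
0.01 (306, 184) [0.0261 0.0054] 0.204
0.01 (320, 190) [ 0.026  -0.0014] -0.055
0.01 (297, 181) [0.0257 0.0096] 0.358
0.01 (282, 262) [-0.0323 -0.0041] -3.014
0.049 (309, 172) [0.0629 0.013 ] 0.204
0.049 (306, 184) [0.0582 0.012 ] 0.204
0.049 (320, 190) [0.0582 0.0073] 0.125
0.049 (297, 181) [0.058  0.0149] 0.252
0.049 (282, 262) [0.0181 0.0055] 0.293
```

The knob is at about 0.2–0.24, still stopped, so -0.16 was likely missed. Swing further clockwise.

Call:
send_rows([
  [[1, 0, 0, 0, -0.9], [1, 0, 0, 0, -0.9], [1, 0, 0, 0, -0.9], [1, 0, 0, 0, -0.9], [1, 0, 0, 0, -0.9], [1, 0, 0, 0, -0.9], [1, 0, 0, 0, -0.9], [1, 0, 0, 0, -0.9], [1, 0, 0, 0, -0.9], [1, 0, 0, 0, -0.9], [1, 0, 0, 0, 0], [1, 0, 0, 0, 0]],
], newtons=50)

```text
clock: 7.27
ee_pos: [0.5256, -0.0122, 0.0818]
orientation: [0.751, 0.66, 0.001, 0.003]
wrist_force: [1.2, -6.5, 16.9]
opening: 0.0125
finger_force: 64.7
```

```bash
cat >> h.py <<'E'
def tip():  # knob angle from the brass pointer: topmost brass pixels just above the red bar
    im,K,E=cap("wrist");hsv=cv2.cvtColor(im,cv2.COLOR_RGB2HSV);H,S,V=[hsv[...,i].astype(int) for i in range(3)]
    m=(((H<8)|(H>172))&(S>150)&(V>60)).astype(np.uint8);m[330:]=0
    n,l,s,c=cv2.connectedComponentsWithStats(m);i=1+np.argmax(s[1:,4])
    yy,xx=np.where(l==i);y0=yy.min();u=xx[yy<y0+3].mean()
    b=(H>12)&(H<28)&(S>120)&(V>70);b[:max(0,y0-14)]=0;b[y0+6:]=0;b[:,:int(u)-25]=0;b[:,int(u)+25:]=0
    by,bx=np.where(b);pu,pv=(bx.mean(),by.mean()) if len(bx) else (u,y0)
    for uu,vv in((pu,pv),(u,y0)):
        p=slope(K,E,uu,vv,.01);print((round(uu),round(vv)),p.round(4),"theta %.3f"%np.arctan2(p[1],p[0]))
    return im
E
python3 -c "
from h import *
st();tip()"
```

```text
7.2667 [ 0.5256 -0.0122  0.0818] yaw rel keeper -0.314 [ 1.2 -6.5 16.9] [-1.34 -0.17  0.7 ] 0.012474102110439412
(269, 180) [ 0.0306 -0.0059] theta -0.192
(274, 186) [ 0.0265 -0.007 ] theta -0.258
```

Call:
send_rows([
  [[1, 0, 0, 0, 0.95], [1, 0, 0, 0, 0.95], [1, 0, 0, 0, 0.95], [1, 0, 0, 0, 0.95], [1, 0, 0, 0, 0.95], [1, 0, 0, 0, 0.95], [1, 0, 0, 0, 0.95], [1, 0, 0, 0, 0.95], [1, 0, 0, 0, 0.95], [1, 0, 0, 0, 0.95], [1, 0, 0, 0, 0], [1, 0, 0, 0, 0]],
])

```text
clock: 8.32
ee_pos: [0.5268, -0.0157, 0.084]
orientation: [0.454, 0.891, -0.002, 0.006]
wrist_force: [0.0, -24.1, 30.5]
opening: 0.0124
finger_force: 66.4
```

```bash
python3 -c "
from h import *
st();tip()"
```

```text
8.3167 [ 0.5268 -0.0157  0.084 ] yaw rel keeper 0.442 [  0.  -24.1  30.5] [-5.28  0.48 -0.79] 0.01236233073805209
(313, 173) [0.0306 0.0046] theta 0.150
(304, 177) [0.0266 0.0072] theta 0.264
```

Call:
send_rows([
  [[0.55, 0, 0, 0, 0], [0.55, 0, 0, 0, 0], [0.55, 0, 0, 0, 0], [0.55, 0, 0, 0, 0]],
])

```text
clock: 8.7
ee_pos: [0.5237, -0.0118, 0.08]
orientation: [0.453, 0.891, -0.0, 0.001]
wrist_force: [-3.5, -4.0, 10.2]
opening: 0.0191
finger_force: 9.7
```

```bash
python3 -c "
from h import *
st();tip()"
```

```text
8.7 [ 0.5237 -0.0118  0.08  ] yaw rel keeper 0.445 [-3.5 -4.  10.2] [-0.76  0.78 -0.15] 0.01910602686628845
(313, 185) [0.0308 0.0053] theta 0.169
(305, 190) [0.0263 0.0073] theta 0.269
```

Call:
send_rows([
  [[0.55, 0, 0, 0, 0.8], [0.55, 0, 0, 0, 0.8], [0.55, 0, 0, 0, 0.8], [0.55, 0, 0, 0, 0.8], [0.55, 0, 0, 0, 0]],
])

```text
clock: 9.17
ee_pos: [0.5245, -0.0127, 0.0803]
orientation: [0.335, 0.942, -0.001, 0.002]
wrist_force: [-0.5, -8.8, 9.3]
opening: 0.0194
finger_force: 47.8
```

```bash
python3 -c "
from h import *
st();save('w3.png',tip())"
```

```text
9.1667 [ 0.5245 -0.0127  0.0803] yaw rel keeper 0.703 [-0.5 -8.8  9.3] [-1.72  0.2  -0.99] 0.01938272779309825
(327, 189) [0.0299 0.0081] theta 0.265
(316, 191) [0.0251 0.0107] theta 0.404
```

View pics/w3.png

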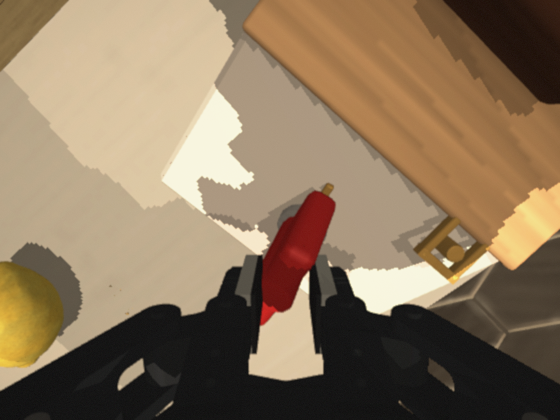

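The bar is at (328,200)–(265,320), about 0.45 rad behind the pads, so the knob is really held at its stop (about 0.21–0.25). Loose fingers push it cleanly, so I'll swing to the clockwise stop the same way.

Call:
send_rows([
  [[0.55, 0, 0, 0, -1], [0.55, 0, 0, 0, -1], [0.55, 0, 0, 0, -1], [0.55, 0, 0, 0, -1], [0.55, 0, 0, 0, -1], [0.55, 0, 0, 0, -1], [0.55, 0, 0, 0, -1], [0.55, 0, 0, 0, -1], [0.55, 0, 0, 0, -1], [0.55, 0, 0, 0, -1], [0.55, 0, 0, 0, -1], [0.55, 0, 0, 0, -1], [0.55, 0, 0, 0, -1], [0.55, 0, 0, 0, -1], [0.55, 0, 0, 0, -1], [0.55, 0, 0, 0, -1], [0.55, 0, 0, 0, -1], [0.55, 0, 0, 0, 0]],
])

```text
clock: 10.72
ee_pos: [0.5251, -0.0125, 0.0805]
orientation: [0.854, 0.52, 0.001, 0.002]
wrist_force: [2.6, 1.3, 20.4]
opening: 0.0196
finger_force: 32.5
```

```bash
python3 -c "
from h import *
st();tip()"
```

```text
10.7167 [ 0.5251 -0.0125  0.0805] yaw rel keeper -0.663 [ 2.6  1.3 20.4] [ 0.3  -0.57  0.75] 0.019579918891582605
(246, 188) [ 0.0298 -0.0081] theta -0.264
(257, 191) [ 0.025  -0.0106] theta -0.401
```

Call:
send_rows([
  [[0.55, 0, 0, 0, 1], [0.55, 0, 0, 0, 1], [0.55, 0, 0, 0, 1], [0.55, 0, 0, 0, 1], [0.55, 0, 0, 0, 1], [0.55, 0, 0, 0, 1], [0.55, 0, 0, 0, 1], [0.55, 0, 0, 0, 1], [0.55, 0, 0, 0, 1], [0.55, 0, 0, 0, 1], [0.55, 0, 0, 0, 1], [0.55, 0, 0, 0, 1], [0.55, 0, 0, 0, 1], [0.55, 0, 0, 0, 1], [0.55, 0, 0, 0, 1], [0.55, 0, 0, 0, 1], [0.55, 0, 0, 0, 1], [0.55, 0, 0, 0, 1], [0.55, 0, 0, 0, 0]],
])

```text
clock: 12.35
ee_pos: [0.529, -0.0154, 0.0809]
orientation: [0.297, 0.955, -0.002, 0.007]
wrist_force: [21.9, -23.3, -0.4]
opening: 0.0195
finger_force: 59.0
```

```bash
python3 -c "
from h import *
st();tip()"
```

```text
12.35 [ 0.529  -0.0154  0.0809] yaw rel keeper 0.783 [ 21.9 -23.3  -0.4] [-4.73 -4.29 -0.77] 0.019499834811874412
(339, 186) [0.0303 0.0048] theta 0.156
(327, 186) [0.0257 0.0078] theta 0.297
```

```bash
python3 -c "
from h import *
im=cap('wrist')[0];save('w4.png',im)"
```

```text
(no output)
```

View pics/w4.png

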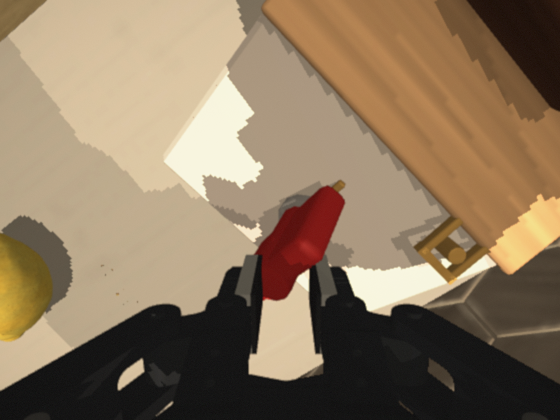

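The bar runs from (340,190) to (275,298) with the pads near its lower part, so it is jammed. I'll check the grip position against projected model points.

```bash
python3 - <<'E'
from h import *
im,K,E=cap("wrist");o=readout.get_obs()
from scipy.spatial.transform import Rotation as Ro
q=Ro.from_quat(o["orientation"]);e=o["ee_pos"]
for n,p in dict(tcp=[0,0,0],grasp=[0,0,-.019],padL=[0,.01,-.019],padR=[0,-.01,-.019]).items(): print(n,proj(K,E,e+q.apply(p)).round())
def kp(a,b,h,th):
    x=a*np.cos(th)-b*np.sin(th);y=a*np.sin(th)+b*np.cos(th)
    return T+R@(np.array([-.121,0,.065])+x*np.array([c3,0,s3])+np.array([0,y,0])+h*np.array([-s3,0,c3]))
for th in(.1,.2,.3):
  print(th,[proj(K,E,kp(a,0,h,th)).round().tolist() for a,h in((.03,.049),(-.03,.049),(.03,.007),(-.03,.007),(0,.032))])
print("bolt",proj(K,E,T+R@[-.083,-.048,.1]),"front",[proj(K,E,T+R@[-.16,s*.075,.042]).round() for s in(1,-1)],
 "lidedge",[proj(K,E,T+R@[-.069,s*.075,.0985]).round() for s in(1,-1)], "handle", [proj(K,E,T+R@[-.022,s*.03,.1375]).round() for s in (1,-1)])
E
```

```text
tcp [285. 256.]
grasp [285. 273.]
padL [308. 273.]
padR [262. 273.]
0.1 [[314.0, 247.0], [239.0, 305.0], [342.0, 185.0], [273.0, 246.0], [286.0, 253.0]]
0.2 [[308.0, 242.0], [244.0, 309.0], [337.0, 181.0], [277.0, 250.0], [286.0, 253.0]]
0.3 [[301.0, 238.0], [250.0, 312.0], [331.0, 177.0], [282.0, 253.0], [286.0, 253.0]]
bolt [455.80606538 249.0067054 ] front [array([160., 156.]), array([345., 323.])] lidedge [array([271.,  -5.]), array([518., 267.])] handle [array([522., -58.]), array([646., 115.])]
```

The pose model agrees with the image and the knob is at about 0.15, so the fingers are jamming on the tilted bar. I'll let go, shut the gripper and push the uphill wing end sideways instead.

Call:
send_rows([
  [[0.3, 0, 0, 0, -1], [0.3, 0, 0, 0, -1], [0.3, 0, 0, 0, 0], [0.3, 0, 0, 0.75, 0], [0.3, 0, 0, 1, 0], [0.3, 0, 0, 0.5, 0.98], [1, 0.075, 0.1, 0, 0.98], [1, 0.075, 0.1, 0, 0.98], [1, 0.075, 0.1, 0, 0.98], [1, 0.075, 0.1, 0, 0.98], [1, 0.075, 0.1, 0, 0.98], [1, 0.075, 0.1, 0, 0.98], [1, 0.075, 0.1, 0, 0.98], [1, 0, 0.1, 0, 0.98], [1, 0, 0, 0, 0.98], [1, 0, 0, 0, 0.98], [1, 0, 0, 0, 0.98], [1, 0, 0, 0, 0]],
])

```text
clock: 14.0
ee_pos: [0.5446, 0.0212, 0.1686]
orientation: [-0.092, 0.996, 0.0, -0.0]
wrist_force: [-0.3, 1.2, 0.8]
opening: -0.0001
finger_force: 0.0
```

```bash
python3 -c "
from h import *
st()
e=readout.get_obs()['ee_pos'];print('keeper',R.T@(e-T),'goal',T+R@[-.109,-.027,.092])"
```

```text
14.0 [0.5446 0.0212 0.1686] yaw rel keeper 1.569 [-0.3  1.2  0.8] [ 0.01  0.   -0.03] -0.00011862899205050003
keeper [-0.10915248 -0.02634422  0.1686262 ] goal [0.54518862 0.02148888 0.092     ]
```

Call:
send_rows([
  [[1, 0, 0, -0.635, 0], [1, 0, 0, -0.635, 0], [1, 0, 0, -0.635, 0], [1, 0, 0, 0, 0], [1, -0.1, -0.019, 0, 0], [1, -0.1, -0.019, 0, 0], [1, -0.1, -0.019, 0, 0.5], [1, -0.1, -0.019, 0, 0.5], [1, -0.1, -0.019, 0, 0.5], [1, -0.1, -0.019, 0, 0.5], [1, 0, 0, 0, 0]],
])

```text
clock: 14.92
ee_pos: [0.521, 0.0164, 0.0949]
orientation: [-0.169, 0.986, -0.0, 0.001]
wrist_force: [0.4, 0.2, 0.1]
opening: 0.0004
finger_force: 0.0
```

```bash
python3 -c "
from h import *
st()
e=readout.get_obs()['ee_pos'];print('keeper',R.T@(e-T))"
```

```text
14.9167 [0.521  0.0164 0.0949] yaw rel keeper 1.724 [0.4 0.2 0.1] [-0.04  0.03 -0.01] 0.00036589120621961096
keeper [-0.10950489 -0.0022576   0.09492915]
```

Call:
send_rows([
  [[1, -0.07, -0.013, 0, 1], [1, -0.07, -0.013, 0, 1], [1, -0.07, -0.013, 0, 1], [1, -0.07, -0.013, 0, 1], [1, -0.07, -0.013, 0, 1], [1, -0.07, -0.013, 0, 1], [1, 0, 0, 0, 1], [1, 0, 0, 0, 1], [1, 0, 0, 0, 1], [1, 0, 0, 0, 1]],
])

```text
clock: 15.75
ee_pos: [0.5046, 0.0134, 0.0942]
orientation: [-0.539, 0.842, -0.001, 0.001]
wrist_force: [0.0, 1.3, 0.2]
opening: -0.0002
finger_force: 0.0
```

```bash
python3 -c "
from h import *
st()
e=readout.get_obs()['ee_pos'];print('keeper',R.T@(e-T))
save('w5.png',cap('wrist')[0])"
```

```text
15.75 [0.5046 0.0134 0.0942] yaw rel keeper 2.525 [0.  1.3 0.2] [ 0.04  0.02 -0.  ] -0.00020629294046617768
keeper [-0.10944986  0.0143622   0.09421665]
```

View pics/w5.png

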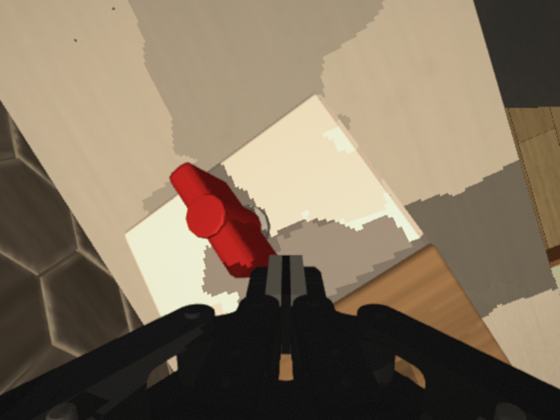

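The knob has broken free: its bar now runs (185,172)–(255,272), with the top centre at (205,215). I'll get the angle by projection.

```bash
python3 - <<'E'
from h import *
im,K,E=cap("wrist")
for u,v in((183,170),(205,215),(248,275)):
  for h in(.045,.049):
    p=slope(K,E,u,v,h);print(u,v,h,p.round(4),np.arctan2(-p[1],-p[0]))
E
```

```text
183 170 0.045 [-0.0296 -0.0014] 0.04752122078725565
183 170 0.049 [-0.0271  0.0001] -0.004259939781288352
205 215 0.045 [-0.0044 -0.0021] 0.44296183191377264
205 215 0.049 [-0.0026 -0.0006] 0.2086631607602412
248 275 0.045 [0.0292 0.0024] -3.0596010005270218
248 275 0.049 [0.0301 0.0038] -3.0152933981251704
```

Projection says the knob is still at about 0.07: the finger slid off the end and nudged it back. The downhill wing gives deeper contact, so I'll push that one towards keeper -y.

Call:
send_rows([
  [[1, 0, 0, 0.7, 0], [1, 0, 0, 0.7, 0], [1, 0, 0, 0.2, -1], [1, -0.02, -0.19, 0, -1], [1, -0.02, -0.19, 0, -1], [1, -0.02, -0.19, 0, -1], [1, -0.02, -0.19, 0, -1], [1, -0.02, -0.19, 0, -1], [1, -0.02, -0.19, 0, -1], [1, -0.02, -0.18, 0, -1], [1, 0, 0, 0, -1], [1, 0, 0, -0.75, -1], [1, 0, 0, -0.8, -1], [1, 0, 0, -0.8, -0.9], [1, 0, 0, 0, 0]],
])

```text
clock: 17.1
ee_pos: [0.4954, -0.0392, 0.0576]
orientation: [-0.089, 0.996, 0.001, -0.004]
wrist_force: [-0.8, 0.8, -0.9]
opening: 0.0001
finger_force: 0.0
```

```bash
cat >> h.py <<'E'
def kst():
    st();e=readout.get_obs()['ee_pos'];print('keeper',(R.T@(e-T)).round(4))
E
python3 -c "
from h import *
kst()"
```

```text
17.1 [ 0.4954 -0.0392  0.0576] yaw rel keeper 1.564 [-0.8  0.8 -0.9] [0.04 0.07 0.  ] 0.00012152103320035415
keeper [-0.1595  0.0331  0.0576]
```

Call:
send_rows([
  [[1, 0.1, 0.019, 0, 0], [1, 0.1, 0.019, 0, 0], [1, 0.1, 0.019, 0, 0], [1, 0.075, 0.014, 0, 0.9], [1, 0.075, 0.014, 0, 0.9], [1, 0.075, 0.014, 0, 0.9], [1, 0.075, 0.014, 0, 0.9], [1, 0, 0, 0, 0]],
])

```text
clock: 17.77
ee_pos: [0.5143, -0.0396, 0.0644]
orientation: [-0.235, 0.972, -0.003, -0.009]
wrist_force: [-52.6, -25.9, 28.1]
opening: 0.0003
finger_force: 29.4
```

```bash
python3 -c "
from h import *
kst()"
```

```text
17.7667 [ 0.5143 -0.0396  0.0644] yaw rel keeper 1.860 [-52.6 -25.9  28.1] [-5.43 10.44 -0.26] 0.00029017676734862253
keeper [-0.1634  0.0146  0.0644]
```

Call:
send_rows([
  [[1, -0.15, -0.028, 0, 0], [1, -0.15, -0.028, 0, 0], [1, 0, 0, 0, 0]],
])

```text
clock: 18.02
ee_pos: [0.511, -0.0374, 0.0646]
orientation: [-0.234, 0.972, -0.0, 0.001]
wrist_force: [0.5, 0.4, 0.0]
opening: 0.0001
finger_force: 0.0
```

```bash
cat >> h.py <<'E'
def ptr():
    im,K,E=cap("wrist");hsv=cv2.cvtColor(im,cv2.COLOR_RGB2HSV);H,S,V=[hsv[...,i].astype(int) for i in range(3)]
    vv,uu=np.mgrid[:420,:560]
    p=np.stack([uu,vv,np.ones_like(uu)],-1)@np.linalg.inv(K).T*[1,-1,-1]
    d=p@E[:3,:3]@R; o=R.T@(-E[:3,:3].T@E[:3,3]-T); n=np.array([-s3,0,c3])
    def co(h):
        p0=np.array([-.121,0,.065])+h*n; q=o+d*((n@(p0-o))/(d@n))[...,None]-p0
        return q@[c3,0,s3],q[...,1]
    x,y=co(.01);r=np.hypot(x,y);t=np.arctan2(y,x)
    b=(H>11)&(H<30)&(S>110)&(V>50)&(r>.029)&(r<.036)&(abs(t)<1.4)
    if b.sum(): print("pointer n",b.sum(),"theta med %.3f"%np.median(t[b]),"iqr",np.percentile(t[b],[10,90]).round(3), np.median(uu[b]),np.median(vv[b]))
    # lower end of the bar's top face: red pixels on plane h=.049 beyond a=-25
    x,y=co(.049);m=((H<8)|(H>172))&(S>150)&(V>60);r=np.hypot(x,y)
    for lo,hi,s in((.020,.029,-1),(.020,.029,1)):
        k=m&(r>lo)&(r<hi)&(s*x>0)
        if k.sum(): print("red",s,k.sum(),np.percentile(np.arctan2(s*y[k],s*x[k]),[5,50,95]).round(3))
    return im
E
python3 -c "
from h import *
kst();save('w6.png',ptr())"
```

```text
18.0167 [ 0.511  -0.0374  0.0646] yaw rel keeper 1.859 [0.5 0.4 0. ] [ 0.01  0.   -0.02] 9.425582008819388e-05
keeper [-0.1606  0.0174  0.0646]
red -1 3 [-1.566 -1.557 -1.553]
red 1 483 [1.124 1.3   1.5  ]
```

View pics/w6.png

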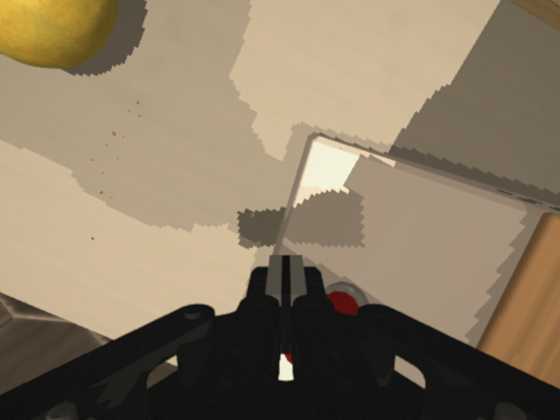

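The fingers hide most of the knob; only a bit of red shows at (343,300), beside the hub ring at (348,287). I'll project the bar for candidate angles to read it.

```bash
cat >> h.py <<'E'
def kp(a,b,h,th):
    x=a*np.cos(th)-b*np.sin(th);y=a*np.sin(th)+b*np.cos(th)
    return T+R@(np.array([-.121,0,.065])+x*np.array([c3,0,s3])+np.array([0,y,0])+h*np.array([-s3,0,c3]))
E
python3 - <<'E'
from h import *
im,K,E=cap("wrist")
for th in(0,.2,.4,.8,1.2):
  print(th,"up top/bot, lo top/bot",[proj(K,E,kp(a,0,h,th)).round().tolist() for a,h in((.03,.049),(.03,.007),(-.03,.049),(-.03,.007))])
print("hub",proj(K,E,kp(0,0,.0,0)),proj(K,E,kp(0,.013,.004,0)))
E
```

```text
0 up top/bot, lo top/bot [[381.0, 392.0], [404.0, 343.0], [247.0, 309.0], [293.0, 283.0]]
0.2 up top/bot, lo top/bot [[385.0, 377.0], [408.0, 331.0], [244.0, 322.0], [291.0, 293.0]]
0.4 up top/bot, lo top/bot [[386.0, 361.0], [409.0, 319.0], [244.0, 335.0], [290.0, 304.0]]
0.8 up top/bot, lo top/bot [[378.0, 327.0], [403.0, 292.0], [250.0, 363.0], [296.0, 327.0]]
1.2 up top/bot, lo top/bot [[358.0, 298.0], [386.0, 270.0], [265.0, 389.0], [308.0, 347.0]]
hub [349.50777812 306.21363357] [355.67349347 285.80177028]
```

Lift clear and measure the knob with nothing in the way.

Call:
send_rows([
  [[1, -0.15, -0.03, 0.5, -0.9], [1, 0, 0, 1, -0.9], [1, 0.1, 0.15, 1, -0.9], [1, 0.2, 0.2, 0, -0.9], [1, 0.2, 0.2, 0, 0], [1, 0.2, 0.2, 0, 0], [1, 0.2, 0.2, 0, 0], [1, 0.2, 0.1, 0, 0], [1, 0, 0, 0, 0], [1, 0, 0, 0, 0]],
])

```text
clock: 18.95
ee_pos: [0.5483, 0.004, 0.1615]
orientation: [-0.093, 0.996, 0.0, -0.001]
wrist_force: [-0.4, -0.3, 0.2]
opening: 0.0001
finger_force: 0.0
```

```bash
python3 -c "
from h import *
kst();im=ptr();cv2.imwrite('/tmp/x.png',im)
im,K,E=cap('wrist')
hsv=cv2.cvtColor(im,cv2.COLOR_RGB2HSV);H,S,V=[hsv[...,i].astype(int) for i in range(3)]
m=(((H<8)|(H>172))&(S>150)&(V>60)).astype(np.uint8)
n,l,s,c=cv2.connectedComponentsWithStats(m);i=1+np.argmax(s[1:,4]);print(s[i],c[i],cv2.minAreaRect(np.argwhere(l==i)[:,::-1].astype(np.float32)))
for th in(0,.2,.4):
  print(th,[proj(K,E,kp(a,b,h,th)).round().tolist() for a,h,b in((.03,.049,.007),(.03,.007,.007),(-.03,.049,.007),(-.03,.007,.007))])
"
```

```text
18.95 [0.5483 0.004  0.1615] yaw rel keeper 1.572 [-0.4 -0.3  0.2] [-0.    0.02  0.02] 0.00012617474348514704
keeper [-0.1267 -0.0268  0.1615]
pointer n 21 theta med 0.152 iqr [0.111 0.196] 325.0 168.0
red -1 214 [-0.175  0.078  0.318]
red 1 446 [-0.086  0.259  0.623]
[ 216  158  106   38 2722] [269.12747979 175.89199118] ((269.0806884765625, 176.0379180908203), (32.733795166015625, 105.66785430908203), 81.46923065185547)
0 [[297.0, 173.0], [328.0, 164.0], [215.0, 165.0], [253.0, 158.0]]
0.2 [[294.0, 163.0], [325.0, 155.0], [214.0, 175.0], [252.0, 166.0]]
0.4 [[290.0, 153.0], [321.0, 147.0], [215.0, 184.0], [253.0, 175.0]]
```

Call:
send_rows([
  [[1, 0, 0, -0.7, 0], [1, 0, 0, -0.7, 0], [1, 0, 0, -0.7, 0], [1, 0, 0, 0, 0], [1, -0.1, -0.019, 0, 0], [1, -0.1, -0.019, 0, 0], [1, -0.06, -0.011, 0, 0.5], [1, -0.06, -0.011, 0, 0.5], [1, -0.06, -0.011, 0, 0.5], [1, 0, 0, 0, 0]],
])

```text
clock: 19.88
ee_pos: [0.5376, 0.0021, 0.0815]
orientation: [-0.154, 0.988, 0.001, 0.006]
wrist_force: [19.7, 8.1, -12.0]
opening: 0.0
finger_force: 10.4
```

```bash
python3 -c "
from h import *
kst();ptr()"
```

```text
19.8833 [0.5376 0.0021 0.0815] yaw rel keeper 1.694 [ 19.7   8.1 -12. ] [ 1.56 -4.2  -0.04] 5.400500531575745e-06
keeper [-0.1267 -0.016   0.0815]
pointer n 39 theta med 0.187 iqr [0.142 0.232] 347.0 224.0
red -1 467 [-0.269  0.028  0.28 ]
red 1 1389 [-0.034  0.421  0.878]
```

Call:
send_rows([
  [[1, 0.2, 0.04, 0, -0.5], [1, 0.2, 0.04, 0, -0.5], [1, 0.05, -0.27, 0, -0.5], [1, 0.05, -0.27, 0, 0], [1, 0.05, -0.27, -0.2, 0], [1, 0, 0, -0.2, 0], [1, 0, 0, 0, 0], [1, -0.1, -0.019, 0, 0], [1, -0.1, -0.019, 0, 0], [1, -0.1, -0.019, 0, 0], [1, -0.1, -0.019, 0, -0.6], [1, -0.1, -0.019, 0, -0.6], [1, -0.1, -0.019, 0, -0.6], [1, 0, 0, 0, 0]],
])

```text
clock: 21.1
ee_pos: [0.5442, -0.0311, 0.0645]
orientation: [-0.02, 1.0, 0.001, 0.014]
wrist_force: [67.0, 10.1, -29.6]
opening: -0.0003
finger_force: 33.3
```

```bash
python3 -c "
from h import *
kst();ptr()"
```

```text
21.1 [ 0.5442 -0.0311  0.0645] yaw rel keeper 1.426 [ 67.   10.1 -29.6] [ 2.040e+00 -1.358e+01 -1.000e-02] -0.00034689889276325704
keeper [-0.1605 -0.0163  0.0645]
pointer n 22 theta med 0.006 iqr [-0.044  0.042] 426.0 222.5
red -1 926 [-1.264 -0.313  0.067]
red 1 2529 [-0.203  0.397  1.049]
```

Call:
send_rows([
  [[1, 0.2, 0.04, 0, 0.6], [1, 0.15, 0.03, 0.4, 0.6], [1, -0.03, 0.2, 1, 0.6], [1, -0.03, 0.25, 1, 0], [1, -0.03, 0.25, 0, 0], [1, 0, 0.1, 0, 0], [1, 0, 0, 0, 0], [1, 0, 0, 0, 0]],
])

```text
clock: 21.82
ee_pos: [0.5408, 0.0021, 0.1574]
orientation: [-0.093, 0.996, 0.0, -0.001]
wrist_force: [0.6, -0.0, -0.4]
opening: 0.0001
finger_force: 0.0
```

```bash
python3 -c "
from h import *
kst();im=ptr()
cr=cv2.resize(im[110:260,190:390],None,fx=4,fy=4,interpolation=cv2.INTER_CUBIC);save('w7.png',cr)
"
```

```text
21.8167 [0.5408 0.0021 0.1574] yaw rel keeper 1.572 [ 0.6 -0.  -0.4] [-0.03  0.01  0.03] 0.00011897410307176925
keeper [-0.1273 -0.0191  0.1574]
pointer n 21 theta med -0.024 iqr [-0.067  0.02 ] 326.0 189.0
red -1 238 [-0.448 -0.147  0.113]
red 1 586 [-0.244  0.215  0.671]
```

View pics/w7.png

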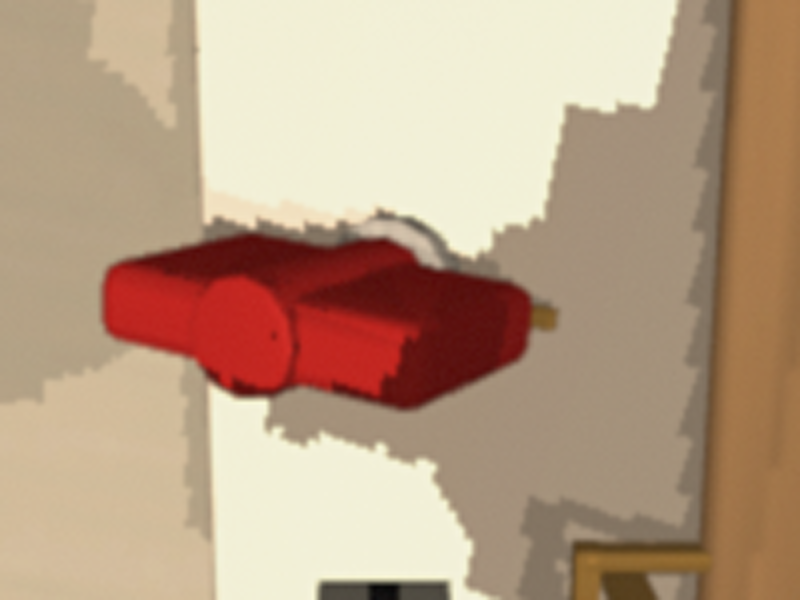

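The crop shows the bar's top face from (108,300) to (405,362), i.e. px (217,185) and (291,200.5). The cap is at (248,335) → px (252,194) and the pointer at (545,317) → px (326,189).

```bash
python3 - <<'E'
from h import *
im,K,E=cap("wrist")
c=lambda u,v:(190+u/4,110+v/4)
A_=slope(K,E,*c(108,300),.049);B=slope(K,E,*c(408,362),.049);print("ends",A_.round(4),B.round(4),"th",np.arctan2(*(B-A_)[::-1]))
for h in(.049,.052):print("cap",slope(K,E,*c(248,335),h).round(4))
P=slope(K,E,*c(545,317),.01);print("ptr",P.round(4))
print("ptr h .028",slope(K,E,*c(545,317),.028).round(4))
lt=slope(K,E,*c(110,265),.049);rt=slope(K,E,*c(390,318),.049);lb=slope(K,E,*c(108,338),.049);rb=slope(K,E,*c(410,408),.049)
print("edges",lt.round(4),rt.round(4),lb.round(4),rb.round(4),np.arctan2(*(rt-lt)[::-1]),np.arctan2(*(rb-lb)[::-1]))
for n,p in dict(front1=(197,50),front2=(213,590)).items():print(n,(R.T@(onplane(K,E,*c(*p),.042)-T)).round(4))
E
```

```text
ends [-0.0287  0.0028] [ 0.0259 -0.0007] th -0.06353159266225496
cap [-0.0017  0.0001]
cap [0.0004 0.0009]
ptr [ 0.0298 -0.0008]
ptr h .028 [0.0376 0.0033]
edges [-0.0279  0.0085] [0.0229 0.0054] [-0.0291 -0.0035] [ 0.0263 -0.0074] -0.06117283688892795 -0.0712848824258157
front1 [-0.1612  0.04    0.042 ]
front2 [-0.1614 -0.0679  0.042 ]
```

The pushes have been blocked by the gripper's own linkage, which lies along the keeper's x at this yaw and strikes the other wing; with the knob centre about 1 mm off, the angle is now about -0.065. I'll turn the tool back to yaw 0 so the linkage lies across, then push the downhill wing tip.

Call:
send_rows([
  [[1, -0.09, -0.093, 0, -1], [1, -0.09, -0.093, 0, -1], [1, -0.09, -0.093, 0, -1], [1, -0.09, -0.093, 0, -1], [1, -0.09, -0.093, 0, -1], [1, -0.09, -0.093, 0, -1], [1, -0.09, -0.093, 0, -1], [1, -0.09, -0.093, 0, -1], [1, -0.09, -0.093, 0, -1], [1, -0.09, -0.093, 0, -1], [1, -0.09, -0.093, 0, -1], [1, -0.09, -0.093, 0, -1], [1, 0, 0, 0, -1], [1, 0, 0, 0, -1], [1, 0, 0, 0, -1], [1, 0, 0, 0, -1], [1, 0, 0, 0, -1], [1, 0, 0, -0.75, -1], [1, 0, 0, -0.75, -1], [1, 0, 0, -0.75, -0.65]],
])

```text
clock: 23.58
ee_pos: [0.498, -0.0432, 0.0669]
orientation: [0.641, 0.767, -0.0, -0.0]
wrist_force: [0.2, 0.4, -0.3]
opening: -0.0002
finger_force: 0.0
```

Call:
send_rows([
  [[1, 0, 0, 0, 0], [1, 0.075, 0.014, 0, 0], [1, 0.075, 0.014, 0, 0], [1, 0.075, 0.014, 0, 0], [1, 0.075, 0.014, 0, 0], [1, 0, 0, 0, 0]],
])

```text
clock: 24.08
ee_pos: [0.5106, -0.0407, 0.0699]
orientation: [0.639, 0.769, -0.0, 0.0]
wrist_force: [-6.4, -3.7, 5.7]
opening: 0.0
finger_force: 4.2
```

```bash
sed -i "s/T=np.array(\[.5238,-.011,0\])-KG.*/T=np.array([.5238,-.011,0])-KG+R@[0,.001,0]/" h.py; python3 -c "
from h import *
kst();ptr()"
```

```text
24.0833 [ 0.5106 -0.0407  0.0699] yaw rel keeper -0.000 [-6.4 -3.7  5.7] [-0.42  1.27 -0.  ] 1.3707577858071997e-05
keeper [-0.1638  0.0175  0.0699]
pointer n 88 theta med -0.073 iqr [-0.119 -0.026] 337.5 120.0
red -1 176 [-0.081  0.046  0.178]
red 1 1200 [-0.309  0.05   0.411]
```

Call:
send_rows([
  [[1, 0.06, 0.011, 0, 0], [1, 0.06, 0.011, 0, 0], [1, 0.06, 0.011, 0, 0], [1, 0.06, 0.011, 0, 0], [1, 0, 0, 0, 0]],
])

```text
clock: 24.55
ee_pos: [0.5156, -0.0405, 0.0701]
orientation: [0.639, 0.769, -0.004, -0.002]
wrist_force: [-30.8, -10.8, 19.7]
opening: -0.0001
finger_force: 25.8
```

```bash
python3 -c "
from h import *
kst();ptr()"
```

```text
24.55 [ 0.5156 -0.0405  0.0701] yaw rel keeper -0.002 [-30.8 -10.8  19.7] [-2.08  6.18  0.01] -0.00014314675951733314
keeper [-0.1645  0.0125  0.0701]
pointer n 89 theta med -0.075 iqr [-0.121 -0.031] 324.0 118.0
red -1 47 [0.124 0.162 0.227]
red 1 1122 [-0.314  0.018  0.357]
```

```bash
python3 -c "
from h import *
tip()
im,K,E=cap('wrist')
for th in(-.1,0,.1,.2):print(th,proj(K,E,kp(.031,0,.01,th)).round(),proj(K,E,kp(.03,0,.049,th)).round(),proj(K,E,kp(-.03,0,.049,th)).round())
hsv=cv2.cvtColor(im,cv2.COLOR_RGB2HSV);H,S,V=[hsv[...,i].astype(int) for i in range(3)]
m=((H<8)|(H>172))&(S>150)&(V>60)
for r in range(120,300,12):
  x=np.where(m[r])[0]
  if len(x):print(r,x.min(),x.max(),len(x))
"
```

```text
(324, 119) [ 0.0302 -0.0022] theta -0.074
(323, 125) [ 0.0276 -0.0019] theta -0.070
-0.1 [326. 118.] [334. 187.] [308. 291.]
0 [318. 117.] [325. 187.] [315. 291.]
0.1 [310. 118.] [315. 187.] [322. 291.]
0.2 [302. 119.] [306. 188.] [329. 291.]
132 310 339 30
144 307 342 36
156 305 344 40
168 302 346 45
180 295 349 55
192 295 350 56
204 295 348 54
216 295 345 51
228 296 343 48
240 296 345 50
252 297 346 50
264 303 338 36
276 321 329 9
288 324 324 1
```

The finger's contact here is ambiguous. I'll go back to gripping, but with only the fingertips on the top of the bar so that the tilt can't jam it.

Call:
send_rows([
  [[1, -0.3, -0.05, 0, 0], [1, 0, 0, 1, 0], [0.1, 0, 0, 1, 0], [0.1, 0.3, 0.35, 0.2, 0], [0.1, 0.3, 0.35, 0, 0], [0.1, 0, 0, 0, 0], [0.1, 0, 0, 0, 0]],
])

```text
clock: 25.28
ee_pos: [0.5327, -0.0122, 0.1573]
orientation: [0.638, 0.77, 0.0, 0.0]
wrist_force: [-0.2, -0.7, 0.2]
opening: 0.0382
finger_force: 0.0
```

```bash
python3 -c "
from h import *
kst();tip();print(T+R@[-.1415,0,.097])"
```

```text
25.2833 [ 0.5327 -0.0122  0.1573] yaw rel keeper 0.001 [-0.2 -0.7  0.2] [0.01 0.   0.02] 0.03823480809239736
keeper [-0.1398 -0.0095  0.1573]
(276, 155) [ 0.0306 -0.0033] theta -0.108
(276, 160) [ 0.027  -0.0028] theta -0.105
[ 0.52364485 -0.01560716  0.097     ]
```

Call:
send_rows([
  [[0.1, -0.2, -0.08, -0.5, -0.8], [0.1, 0, 0, -0.5, 0], [0.1, 0, 0, -0.5, 0], [0.1, 0, 0, 0, 0], [1, 0, 0, 0, 0], [1, 0, 0, 0, 0], [1, 0, 0, 0, 0], [1, 0, 0, 0, 0]],
], newtons=40)

```text
clock: 26.0
ee_pos: [0.5246, -0.016, 0.0979]
orientation: [0.663, 0.748, 0.001, 0.001]
wrist_force: [0.1, -0.4, 0.4]
opening: -0.0001
finger_force: 0.0
```

```bash
python3 -c "
from h import *
kst();tip()"
```

```text
26.0 [ 0.5246 -0.016   0.0979] yaw rel keeper -0.065 [ 0.1 -0.4  0.4] [ 0.02 -0.01 -0.  ] -0.0001147562822663706
keeper [-0.1421 -0.0008  0.0979]
(285, 165) [ 0.0309 -0.0031] theta -0.100
(286, 171) [ 0.0272 -0.0033] theta -0.121
```

Opening 0 with no force means nothing is between the tips, so my height or position model is off. I'll check it numerically around the tips, using the wrist and top views.

```bash
python3 - <<'E'
from h import *
im,K,E=cap("wrist");hsv=cv2.cvtColor(im,cv2.COLOR_RGB2HSV);H,S,V=[hsv[...,i].astype(int) for i in range(3)]
red=((H<8)|(H>172))&(S>150)&(V>60);brass=(H>11)&(H<30)&(S>110)
o=readout.get_obs()
print("tcp",proj(K,E,o["ee_pos"]).round())
for r in range(140,330,8):
    print(r,''.join('R' if red[r,c] else 'k' if V[r,c]<50 else 'g' if S[r,c]<40 and V[r,c]<150 else '#' if S[r,c]<60 else 'b' if brass[r,c] else '.' for c in range(200,372,3)))
print([(n,proj(K,E,kp(a,0,h,-.08)).round().tolist()) for n,a,h in(("upbot",.03,.007),("uptop",.03,.049),("lotop",-.03,.049),("lobot",-.03,.007),("cap",0,.049),("hub",0,0))])
E
```

```text
tcp [286. 256.]
140 ......................................................bbbb
148 ......................................................bbbb
156 ..........................................................
164 ............................bb............................
172 ..........................RRRRRR..........................
180 .........................RRRRRRRRR........................
188 .........................RRRRRRRRR........................
196 ......................##.RRRRRRRRR.#......................
204 .....................##.RRRRRRRRRRR#......................
212 .....................#.RRRRRRRRRRRR#................######
220 ###############........RRRRRRRRRRRR.....##################
228 ######################.RRRRRRRRRRRR.######################
236 ######################.RRRRRRRRRRRR.######################
244 ######################.RRRRRRRRRRRRR######################
252 ####################...RRRRRRRRRRRRR......................
260 ........................####kk####.R......................
268 ...................kkkk#####kk#####kkkk...................
276 .................kkkkkk#####kk#####kkkkkk.................
284 .................kkkkkg####kkk#####gkkkkk.................
292 ................kkkkkk#####kkkk#####kkkkkk................
300 ..............kkkkkkkkkkkk##kkg#kkkkkkkkkkkk..............
308 kkkk.........kkkkkkkkkkkkkkkkkkkkkkkkkkkkkkkk.........kkkk
316 kkkkkkkkkkkkkkkkkkkkkkkkkkkkkkkkkkkkkkkkkkkkkkkkkkkk#kkkkk
324 kkkkkkkkkkkkkkkkkkkkkkkkkkkkkkkkkkkkkkkkkkkkkkkkkkkkkkkkkk
[('upbot', [284.0, 163.0]), ('uptop', [287.0, 228.0]), ('lotop', [284.0, 305.0]), ('lobot', [282.0, 243.0]), ('cap', [285.0, 271.0]), ('hub', [282.0, 198.0])]
```

Call:
send_rows([
  [[0.3, 0, 0, 0, 0], [0.3, 0, 0, 0, 0], [0.3, 0, 0, 0, 0], [0.3, 0, 0, -0.3, 0], [0.3, 0, 0, -0.3, 0], [0.3, 0, 0, -0.15, 0], [0.3, 0, 0, 0, 0], [1, 0, 0, 0, 0], [1, 0, 0, 0, 0], [1, 0, 0, 0, 0], [1, 0, 0, 0, 0]],
])

```text
clock: 27.02
ee_pos: [0.5252, -0.0157, 0.0664]
orientation: [0.664, 0.748, 0.001, 0.001]
wrist_force: [9.0, 2.6, -9.2]
opening: 0.0132
finger_force: 41.2
```

```bash
python3 -c "
from h import *
kst();print(readout.get_obs()['finger_force']);tip()"
```

```text
27.0167 [ 0.5252 -0.0157  0.0664] yaw rel keeper -0.065 [ 9.   2.6 -9.2] [ 0.19 -1.15 -0.29] 0.013184028318468965
keeper [-0.1419 -0.0015  0.0664]
41.22306919656694
(284, 176) [ 0.0313 -0.0033] theta -0.104
(284, 184) [ 0.0273 -0.0032] theta -0.118
```

Call:
send_rows([
  [[1, 0, 0, 0, 0.9], [1, 0, 0, 0, 0.9], [1, 0, 0, 0, 0.9], [1, 0, 0, 0, 0.9], [1, 0, 0, 0, 0]],
], newtons=25)

```text
clock: 27.48
ee_pos: [0.5253, -0.0163, 0.0669]
orientation: [0.548, 0.836, 0.001, 0.001]
wrist_force: [6.1, -2.7, -5.6]
opening: 0.0134
finger_force: 71.0
```

```bash
python3 -c "
from h import *
kst();tip()"
```

```text
27.4833 [ 0.5253 -0.0163  0.0669] yaw rel keeper 0.225 [ 6.1 -2.7 -5.6] [-0.04 -1.69 -1.26] 0.013382375099478594
keeper [-0.1425 -0.0015  0.0669]
(299, 176) [0.031  0.0031] theta 0.098
(295, 182) [0.0273 0.0042] theta 0.152
```

Call:
send_rows([
  [[1, 0, 0, 0, -0.94], [1, 0, 0, 0, -0.94], [1, 0, 0, 0, -0.94], [1, 0, 0, 0, -0.94], [1, 0, 0, 0, -0.94], [1, 0, 0, 0, -0.94], [1, 0, 0, 0, -0.94], [1, 0, 0, 0, 0]],
])

```text
clock: 28.2
ee_pos: [0.5251, -0.0165, 0.0679]
orientation: [0.749, 0.663, 0.001, 0.001]
wrist_force: [2.3, -7.3, 10.0]
opening: 0.0131
finger_force: 82.5
```

```bash
sed -i 's/R@\[0,.001,0\]/R@[0,-.0005,0]/' h.py; python3 -c "
from h import *
kst();tip()"
```

```text
28.2 [ 0.5251 -0.0165  0.0679] yaw rel keeper -0.306 [ 2.3 -7.3 10. ] [-1.47  0.09  1.19] 0.013109608341343311
keeper [-0.1426  0.0002  0.0679]
(267, 176) [ 0.0306 -0.0052] theta -0.167
(273, 182) [ 0.0267 -0.0066] theta -0.242
```

Call:
send_rows([
  [[1, 0, 0, 0, 0.94], [1, 0, 0, 0, 0.94], [1, 0, 0, 0, 0.94], [1, 0, 0, 0, 0.94], [1, 0, 0, 0, 0.94], [1, 0, 0, 0, 0.94], [1, 0, 0, 0, 0.94], [1, 0, 0, 0, 0.94], [1, 0, 0, 0, 0]],
])

```text
clock: 29.0
ee_pos: [0.5257, -0.0174, 0.0689]
orientation: [0.516, 0.856, 0.0, 0.003]
wrist_force: [-0.6, -0.8, 8.8]
opening: 0.0133
finger_force: 74.3
```

```bash
python3 -c "
from h import *
kst();tip()"
```

```text
29.0 [ 0.5257 -0.0174  0.0689] yaw rel keeper 0.300 [-0.6 -0.8  8.8] [-0.17 -0.52 -1.49] 0.013259207142094519
keeper [-0.1437 -0.0002  0.0689]
(303, 173) [0.0305 0.0065] theta 0.209
(297, 179) [0.0267 0.0076] theta 0.279
```

Clean now: the swing is widening (-0.17, then +0.21). Continue.

Call:
send_rows([
  [[1, 0, 0, 0, -0.95], [1, 0, 0, 0, -0.95], [1, 0, 0, 0, -0.95], [1, 0, 0, 0, -0.95], [1, 0, 0, 0, -0.95], [1, 0, 0, 0, -0.95], [1, 0, 0, 0, -0.95], [1, 0, 0, 0, -0.95], [1, 0, 0, 0, -0.95], [1, 0, 0, 0, 0]],
])

```text
clock: 29.88
ee_pos: [0.5253, -0.0173, 0.0687]
orientation: [0.776, 0.631, 0.0, 0.002]
wrist_force: [2.6, -9.1, 9.8]
opening: 0.0136
finger_force: 84.1
```

```bash
python3 -c "
from h import *
kst();tip()"
```

```text
29.8833 [ 0.5253 -0.0173  0.0687] yaw rel keeper -0.390 [ 2.6 -9.1  9.8] [-1.69  0.93  0.77] 0.013609262260609819
keeper [-0.1435  0.0002  0.0687]
(268, 173) [ 0.0296 -0.0092] theta -0.303
(274, 180) [ 0.0254 -0.0101] theta -0.378
```

Call:
send_rows([
  [[1, 0, 0, 0, 0.95], [1, 0, 0, 0, 0.95], [1, 0, 0, 0, 0.95], [1, 0, 0, 0, 0.95], [1, 0, 0, 0, 0.95], [1, 0, 0, 0, 0.95], [1, 0, 0, 0, 0.95], [1, 0, 0, 0, 0.95], [1, 0, 0, 0, 0.95], [1, 0, 0, 0, 0.95], [1, 0, 0, 0, 0]],
])

```text
clock: 30.85
ee_pos: [0.5254, -0.0172, 0.0688]
orientation: [0.483, 0.876, 0.0, 0.002]
wrist_force: [-0.9, -8.1, 7.2]
opening: 0.0134
finger_force: 78.2
```

```bash
python3 -c "
from h import *
kst();tip()"
```

```text
30.85 [ 0.5254 -0.0172  0.0688] yaw rel keeper 0.378 [-0.9 -8.1  7.2] [-1.15 -0.63 -0.47] 0.01341020796715889
keeper [-1.434e-01  1.000e-04  6.880e-02]
(302, 174) [0.0296 0.0101] theta 0.327
(297, 180) [0.0256 0.0109] theta 0.401
```

Free: about 0.33. Turn on.

Call:
send_rows([
  [[1, 0, 0, 0, 0.9], [1, 0, 0, 0, 0.9], [1, 0, 0, 0, 0.9], [1, 0, 0, 0, 0.9], [1, 0, 0, 0, 0.9], [1, 0, 0, 0, 0]],
], newtons=20)

```text
clock: 31.4
ee_pos: [0.5261, -0.0179, 0.0699]
orientation: [0.319, 0.948, -0.001, 0.004]
wrist_force: [-2.4, -11.5, 14.2]
opening: 0.0136
finger_force: 116.7
```

```bash
python3 -c "
from h import *
kst();tip()"
```

```text
31.4 [ 0.5261 -0.0179  0.0699] yaw rel keeper 0.737 [ -2.4 -11.5  14.2] [-1.63 -0.72 -0.64] 0.01364511096805082
keeper [-0.1442 -0.0005  0.0699]
(314, 175) [0.0248 0.0191] theta 0.657
(305, 180) [0.0199 0.0201] theta 0.789
```

Call:
send_rows([
  [[0.63, 0, 0, 0, 0], [0.63, 0, 0, 0, 0.8], [0.63, 0, 0, 0, 0.8], [0.63, 0, 0, 0, 0.8], [0.63, 0, 0, 0, 0.8], [0.63, 0, 0, 0, 0.8], [0.63, 0, 0, 0, 0.8], [0.63, 0, 0, 0, 0.8], [0.63, 0, 0, 0, 0]],
])

```text
clock: 32.2
ee_pos: [0.5271, -0.0177, 0.0709]
orientation: [0.1, 0.995, -0.001, 0.005]
wrist_force: [0.3, -11.5, 18.6]
opening: 0.0162
finger_force: 81.9
```

```bash
python3 -c "
from h import *
kst();tip()"
```

```text
32.2 [ 0.5271 -0.0177  0.0709] yaw rel keeper 1.185 [  0.3 -11.5  18.6] [-1.41 -0.77 -0.37] 0.016245979091658938
keeper [-0.1442 -0.0015  0.0709]
(322, 181) [0.0134 0.0282] theta 1.127
(312, 184) [0.008  0.0279] theta 1.291
```

Call:
send_rows([
  [[0.63, 0, 0, 0, 0.8], [0.63, 0, 0, 0, 0.8], [0.63, 0, 0, 0, 0.5], [0.63, 0, 0, 0, 0]],
])

```text
clock: 32.58
ee_pos: [0.5264, -0.0175, 0.0713]
orientation: [0.018, 1.0, -0.001, 0.004]
wrist_force: [-3.9, -9.3, 25.5]
opening: 0.0165
finger_force: 95.6
```

```bash
python3 -c "
from h import *
kst();tip()"
```

```text
32.5833 [ 0.5264 -0.0175  0.0713] yaw rel keeper 1.350 [-3.9 -9.3 25.5] [-0.97  0.45 -1.76] 0.01649605794462093
keeper [-0.1438 -0.0008  0.0713]
(331, 188) [0.0115 0.0291] theta 1.196
(318, 190) [0.0049 0.0286] theta 1.400
```

At the open stop (about 1.2). Let go, lift and go over to the lid handle.

Call:
send_rows([
  [[0.42, 0, 0, 0, -1], [0.42, 0, 0, 0, 0], [0.42, 0, 0, 0, 0], [0.42, 0, 0, 0.5, 0], [0.42, 0, 0, 1, 0], [0.42, 0, 0, 1, 0.95], [0.2, -0.12, 0.6, 0.4, 0.95], [0, -0.12, 0.6, 0, 0.95], [0, -0.12, 0.6, 0, 0.9], [0, -0.12, 0.6, 0, 0], [0, -0.12, 0.6, 0, 0], [0, 0, 0.1, 0, 0], [0, 0, 0, 0, 0], [0, 0, 0, 0, 0]],
])

```text
clock: 33.8
ee_pos: [0.4999, 0.108, 0.1823]
orientation: [-0.093, 0.996, -0.0, -0.0]
wrist_force: [-0.6, -1.2, -0.2]
opening: 0.0427
finger_force: 0.0
```

```bash
python3 - <<'E'
from h import *
kst();print("goal",T+R@[-.015,0,.106])
im,K,E=cap("wrist");hsv=cv2.cvtColor(im,cv2.COLOR_RGB2HSV);H,S,V=[hsv[...,i].astype(int) for i in range(3)]
print("handle exp",[proj(K,E,T+R@[-.015+a,b,.1375]).round().tolist() for a in(-.007,.007) for b in(-.03,.03)])
# knob from the top camera
im,K,E=cap("top");hsv=cv2.cvtColor(im,cv2.COLOR_RGB2HSV);H,S,V=[hsv[...,i].astype(int) for i in range(3)]
m=np.zeros(H.shape,np.uint8);m[180:220,270:320]=(((H<8)|(H>172))&(S>150)&(V>60))[180:220,270:320]
print(m.sum(),cv2.minAreaRect(np.argwhere(m)[:,::-1].astype(np.float32)) if m.sum() else None)
E
```

```text
33.8 [0.4999 0.108  0.1823] yaw rel keeper 1.572 [-0.6 -1.2 -0.2] [-0.07 -0.01 -0.03] 0.04265604176589097
keeper [-0.0157  0.0021  0.1823]
goal [0.5018494  0.10901009 0.106     ]
handle exp [[274.0, 276.0], [273.0, 181.0], [296.0, 276.0], [297.0, 181.0]]
161 ((291.8500061035156, 198.9499969482422), (9.17060375213623, 21.50348663330078), 18.43494987487793)
```

Call:
send_rows([
  [[0, 0.05, 0.03, -0.62, 0], [0, 0, 0, -0.62, 0], [0, 0, 0, -0.62, 0], [0, 0, 0, 0, 0], [1, 0, 0, 0, 0], [1, 0, 0, 0, 0], [1, 0, 0, 0, 0], [1, 0, 0, 0, 0]],
], newtons=40)

```text
clock: 34.57
ee_pos: [0.5027, 0.1091, 0.1101]
orientation: [-0.092, 0.996, -0.0, 0.001]
wrist_force: [-2.2, -2.3, 5.5]
opening: 0.0122
finger_force: 39.5
```

Call:
send_rows([
  [[1, -0.066, 0.353, 0, 0], [1, -0.066, 0.353, 0, 0], [1, -0.066, 0.353, 0, 0], [1, -0.066, 0.353, 0, 0], [1, -0.066, 0.353, 0, 0], [1, -0.066, 0.353, 0, 0], [1, -0.066, 0.353, 0, 0], [1, -0.066, 0.353, 0, 0], [1, 0, 0, 0, 0], [1, 0, 0, 0, 0]],
])

```text
clock: 35.4
ee_pos: [0.4826, 0.215, 0.11]
orientation: [-0.09, 0.996, -0.008, 0.002]
wrist_force: [6.0, -42.0, 11.4]
opening: 0.0123
finger_force: 42.0
```

```bash
python3 -c "
from h import *
kst()"
```

```text
35.4 [0.4826 0.215  0.11  ] yaw rel keeper 1.566 [  6.  -42.   11.4] [-9.07 -1.1   0.02] 0.012263718155706538
keeper [ 0.0927 -0.0006  0.11  ]
```

The lid is at its open stop. Release it and go to the garlic.

Call:
send_rows([
  [[0.1, 0.02, -0.1, 0, 0], [0.1, 0, 0, 0, 0], [0.1, 0, 0, 0, 0], [0, 0, 0, 0.4, 0], [0, 0, 0, 1, 0], [0, 0, 0, 1, 0], [0, 0, 0, 0.6, 0]],
])

```text
clock: 35.98
ee_pos: [0.4819, 0.219, 0.2325]
orientation: [-0.092, 0.996, 0.001, 0.002]
wrist_force: [1.4, -0.3, 0.5]
opening: 0.0426
finger_force: 0.0
```

Call:
send_rows([
  [[-1, -0.03, -0.72, 0, -0.98], [-1, -0.03, -0.72, 0, -0.98], [-1, -0.03, -0.72, 0, -0.98], [-1, -0.03, -0.72, 0, -0.98], [-1, -0.03, -0.72, 0, -0.98], [-1, -0.03, -0.72, 0, -0.98], [-1, -0.03, -0.72, 0, -0.98], [-1, -0.03, -0.72, 0, -0.98], [-1, -0.03, -0.72, 0, -0.98], [-1, -0.03, -0.72, 0, -0.98], [-1, -0.03, -0.72, 0, -0.98], [-1, -0.03, -0.72, 0, -0.98], [-1, -0.03, -0.72, 0, -0.98], [-1, -0.03, -0.72, 0, -0.98], [-1, -0.03, -0.72, 0, -0.98], [-1, -0.03, -0.72, 0, -0.98], [-1, -0.03, -0.72, 0, -0.98], [-1, -0.03, -0.72, 0, -0.98], [-1, -0.03, -0.72, 0, -0.98], [-1, 0, 0, 0, -0.98]],
])

```text
clock: 37.65
ee_pos: [0.4588, -0.3326, 0.2275]
orientation: [0.64, 0.768, -0.0, 0.0]
wrist_force: [0.6, -0.4, -0.7]
opening: 0.0858
finger_force: 0.0
```

```bash
python3 - <<'E'
from h import *
kst()
im,K,E=cap("wrist");hsv=cv2.cvtColor(im,cv2.COLOR_RGB2HSV);H,S,V=[hsv[...,i].astype(int) for i in range(3)]
u0,v0=proj(K,E,[.4575,-.366,.03]).astype(int);print("exp",u0,v0)
print("centre",hsv[v0,u0],"table",hsv[v0,max(0,u0-90)],hsv[v0,min(559,u0+90)])
# lid front edge: wood in the top view, garlic by edges against the table colour
t,Kt,Et=cap("top");lab=cv2.cvtColor(t,cv2.COLOR_RGB2LAB).astype(int)
for y in range(max(0,v0-80),min(420,v0+90),10):print(y,' '.join("%3d,%3d"%(H[y,x],S[y,x]) for x in range(max(0,u0-90),min(560,u0+91),15)))
E
```

```text
37.65 [ 0.4588 -0.3326  0.2275] yaw rel keeper -0.004 [ 0.6 -0.4 -0.7] [ 0.03  0.   -0.01] 0.08580555747847708
keeper [-0.4411  0.1235  0.2275]
exp 278 211
centre [ 14  87 214] table [ 18  66 179] [ 18  65 203]
131  18, 66  18, 68  18, 67  18, 66  18, 68  18, 68  18, 64  20, 64  17, 61  18, 65  18, 66  19, 67  18, 67
141  18, 66  18, 66  17, 66  18, 68  18, 67  17, 68  18, 66  18, 65  18, 67  18, 66  18, 66  18, 67  18, 67
151  18, 67  18, 68  17, 67  18, 67  19, 69  18, 67  19, 68  18, 66  18, 66  18, 66  18, 66  18, 68  18, 67
161  18, 69  18, 67  19, 66  19, 67  18, 67  18, 67  18, 66  18, 67  18, 67  18, 65  18, 68  18, 67  17, 68
171  18, 67  18, 67  18, 66  17, 67  17, 67  18, 68  19, 67  18, 66  18, 67  19, 66  18, 67  18, 67  19, 66
181  18, 69  18, 66  18, 67  17, 66  18, 67  18, 67  17, 65  17, 66  18, 67  18, 67  18, 65  18, 66  18, 67
191  18, 67  18, 66  18, 65  17, 68  18, 65  15, 76  14, 83  13, 89  18, 67  18, 67  18, 68  18, 67  19, 68
201  18, 67  19, 67  18, 67  18, 67  17, 67  13, 87  16, 78  14, 82  18, 66  18, 68  19, 66  18, 67  18, 66
211  18, 66  18, 64  18, 
[... 246 characters left out ...]
, 86  13, 81  19, 66  18, 67  18, 65  18, 67  18, 66
241  18, 67  18, 66  19, 65  18, 66  18, 64  18, 66  19, 65  18, 66  19, 66  18, 67  18, 68  19, 67  18, 67
251  19, 66  18, 66  18, 66  19, 65  19, 65  18, 67  18, 67  18, 64  18, 66  18, 65  18, 68  19, 65  19, 69
261  18, 65  18, 67  18, 66  19, 65  19, 67  18, 64  18, 66  18, 66  18, 65  18, 64  18, 67  18, 64  18, 65
271  18, 66  18, 66  18, 65  18, 66  19, 67  19, 65  18, 69  18, 67  18, 66  18, 67  17, 67  19, 67  18, 64
281  18, 65  17, 65  18, 65  18, 63  18, 67  19, 67  18, 66  18, 66  18, 68  18, 68  18, 65  20, 60  23,122
291  18, 66  19, 68  18, 65  18, 66  18, 68  18, 66  19, 67  19, 65  18, 67  18, 67  18, 65  21, 82  23,127
```

```bash
python3 - <<'E'
from h import *
im,K,E=cap("wrist");hsv=cv2.cvtColor(im,cv2.COLOR_RGB2HSV);H,S,V=[cv2.medianBlur(hsv,5)[...,i].astype(int) for i in range(3)]
m=np.zeros(H.shape,np.uint8);m[150:280,200:345]=((H<=16)&(S>72))[150:280,200:345]
n,l,s,c=cv2.connectedComponentsWithStats(m);i=1+np.argmax(s[1:,4]);x,y,w,h,a=s[i];print(s[i],c[i])
for z in(.025,.03):
  print(z,"centroid",onplane(K,E,*c[i],z).round(4),"L",onplane(K,E,x,y+h/2,z).round(4),"R",onplane(K,E,x+w,y+h/2,z).round(4),"T",onplane(K,E,x+w/2,y,z).round(4),"B",onplane(K,E,x+w/2,y+h,z).round(4))
for z in(.1,.2,.26):print("bottle?",z,onplane(K,E,353,285,z).round(3))
E
```

```text
[ 251  187   55   53 2171] [277.95485951 212.28051589]
0.025 centroid [ 0.4574 -0.3649  0.025 ] L [ 0.43   -0.3714  0.025 ] R [ 0.4864 -0.3608  0.025 ] T [ 0.4532 -0.3384  0.025 ] B [ 0.4635 -0.3949  0.025 ]
0.03 centroid [ 0.4573 -0.3635  0.03  ] L [ 0.4302 -0.3699  0.03  ] R [ 0.4859 -0.3595  0.03  ] T [ 0.4531 -0.3374  0.03  ] B [ 0.4632 -0.3931  0.03  ]
bottle? 0.1 [ 0.532 -0.397  0.1  ]
bottle? 0.2 [ 0.503 -0.351  0.2  ]
bottle? 0.26 [ 0.485 -0.324  0.26 ]
```

Call:
send_rows([
  [[-1, 0, -0.4, -0.5, 0], [-1, 0, -0.41, -0.8, 0], [-1, 0, 0, -0.9, 0], [-1, 0, 0, -0.9, 0], [-1, 0, 0, -0.9, 0], [-1, 0, 0, -0.9, 0], [-1, 0, 0, -0.5, 0], [-1, 0, 0, 0, 0], [-1, 0, 0, 0, 0]],
])

```text
clock: 38.55
ee_pos: [0.4589, -0.3601, 0.0123]
orientation: [0.637, 0.771, 0.0, -0.001]
wrist_force: [-0.6, 0.1, 1.2]
opening: 0.0856
finger_force: 0.0
```

Call:
send_rows([
  [[-1, 0, -0.11, -0.1, 0], [-1, 0, 0, 0, 0], [1, 0, 0, 0, 0], [1, 0, 0, 0, 0], [1, 0, 0, 0, 0], [1, 0, 0, 0, 0], [1, 0, 0, 0.5, 0], [1, 0, 0, 0.9, 0], [1, 0, 0, 0.9, 0], [1, 0, 0, 0.9, 0], [1, 0, 0, 0.9, 0], [1, 0, 0, 0.8, 0]],
], newtons=25)

```text
clock: 39.55
ee_pos: [0.4587, -0.3657, 0.207]
orientation: [0.638, 0.77, 0.0, 0.001]
wrist_force: [0.4, -0.5, 1.2]
opening: -0.0001
finger_force: 0.0
```

Call:
send_rows([
  [[1, 0.078, 0.83, 0, 0], [1, 0.078, 0.83, 0, 0], [1, 0.078, 0.83, 0, 0], [1, 0.078, 0.83, 0, 0], [1, 0.078, 0.83, 0, 0], [1, 0.078, 0.83, 0, 0], [1, 0.078, 0.83, 0, 0], [1, 0.078, 0.83, 0, 0], [1, 0.078, 0.83, 0, 0], [1, 0.078, 0.83, 0, 0], [1, 0.078, 0.83, 0, 0], [1, 0.078, 0.83, 0, 0], [1, 0.078, 0.83, 0, 0], [1, 0.078, 0.83, 0, 0], [1, 0, 0, 0, 0], [1, 0, 0, 0, 0]],
])

```text
clock: 40.88
ee_pos: [0.5024, 0.1006, 0.2042]
orientation: [0.637, 0.771, -0.0, -0.0]
wrist_force: [-1.4, -0.8, -0.1]
opening: -0.0001
finger_force: 0.0
```

```bash
python3 - <<'E'
from h import *
kst()
# where is the lid's front edge: wood / white along the keeper axis in the top view is hidden; use the wrist view
im,K,E=cap("wrist");hsv=cv2.cvtColor(im,cv2.COLOR_RGB2HSV)
for x in np.arange(-.07,.07,.01):
    u,v=proj(K,E,T+R@[x,.05,.1]).round().astype(int)
    if 0<=u<560 and 0<=v<420: print(round(x,3),(u,v),hsv[v,u])
E
```

```text
40.8833 [0.5024 0.1006 0.2042] yaw rel keeper 0.005 [-1.4 -0.8 -0.1] [ 0.   -0.01 -0.01] -6.446355385074264e-05
keeper [-0.0234  0.001   0.2042]
-0.07 (np.int64(224), np.int64(260)) [ 20  55 236]
-0.06 (np.int64(223), np.int64(248)) [ 16  64 111]
-0.05 (np.int64(223), np.int64(236)) [ 16  65 122]
-0.04 (np.int64(222), np.int64(224)) [ 17  65 173]
-0.03 (np.int64(222), np.int64(211)) [ 42  16 244]
-0.02 (np.int64(221), np.int64(199)) [ 42  14 243]
-0.01 (np.int64(221), np.int64(186)) [ 44  14 244]
0.0 (np.int64(220), np.int64(172)) [ 44  14 244]
0.01 (np.int64(219), np.int64(159)) [ 44  14 244]
0.02 (np.int64(219), np.int64(145)) [ 43  13 243]
0.03 (np.int64(218), np.int64(131)) [ 29  31 238]
0.04 (np.int64(218), np.int64(116)) [ 15 139 162]
0.05 (np.int64(217), np.int64(102)) [ 15 139 152]
0.06 (np.int64(216), np.int64(87)) [ 14 140 148]
0.07 (np.int64(216), np.int64(72)) [ 15 141 145]
```

The fingers came up empty: the grasp was above the garlic's widest part and lifted too soon. Go back and look.

Call:
send_rows([
  [[-1, -0.084, -0.833, 0.04, 0], [-1, -0.084, -0.833, 0.04, 0], [-1, -0.084, -0.833, 0.04, 0], [-1, -0.084, -0.833, 0.04, 0], [-1, -0.084, -0.833, 0.04, 0], [-1, -0.084, -0.833, 0.04, 0], [-1, -0.084, -0.833, 0.04, 0], [-1, -0.084, -0.833, 0.04, 0], [-1, -0.084, -0.833, 0.04, 0], [-1, -0.084, -0.833, 0.04, 0], [-1, -0.084, -0.833, 0.04, 0], [-1, -0.084, -0.833, 0.04, 0], [-1, -0.084, -0.833, 0.04, 0], [-1, 0, 0, 0, 0]],
])

```text
clock: 42.1
ee_pos: [0.4568, -0.3399, 0.2245]
orientation: [0.64, 0.768, -0.001, 0.0]
wrist_force: [0.1, -0.4, 0.3]
opening: 0.0856
finger_force: 0.0
```

```bash
cat > g.py <<'E'
from h import *
kst()
im,K,E=cap("wrist");hsv=cv2.medianBlur(cv2.cvtColor(im,cv2.COLOR_RGB2HSV),5);H,S,V=[hsv[...,i].astype(int) for i in range(3)]
m=np.zeros(H.shape,np.uint8);m[100:280,150:345]=((H<=16)&(S>72))[100:280,150:345]
n,l,s,c=cv2.connectedComponentsWithStats(m);i=1+np.argmax(s[1:,4]);x,y,w,h,a=s[i];print(s[i],c[i])
print(onplane(K,E,*c[i],.027).round(4))
E
python3 g.py
```

```text
42.1 [ 0.4568 -0.3399  0.2245] yaw rel keeper -0.003 [ 0.1 -0.4  0.3] [ 0.03 -0.02 -0.01] 0.08555236313751985
keeper [-0.4479  0.1269  0.2245]
[ 256  177   57   53 2241] [283.69968764 202.62204373]
[ 0.4587 -0.3629  0.027 ]
```

Call:
send_rows([
  [[-1, 0.04, -0.3, -0.6, 0], [-1, 0, -0.28, -0.8, 0], [-1, 0, 0, -0.9, 0], [-1, 0, 0, -0.9, 0], [-1, 0, 0, -0.9, 0], [-1, 0, 0, -0.9, 0], [-1, 0, 0, -0.5, 0], [-1, 0, 0, 0, 0], [-1, 0, 0, 0, 0]],
])

```text
clock: 42.9
ee_pos: [0.4595, -0.3569, 0.0049]
orientation: [0.638, 0.77, -0.0, -0.001]
wrist_force: [0.6, -0.1, 0.1]
opening: 0.0855
finger_force: 0.0
```

Call:
send_rows([
  [[-1, 0, -0.15, -0.12, 0], [-1, 0, 0, 0, 0], [1, 0, 0, 0, 0], [1, 0, 0, 0, 0], [1, 0, 0, 0, 0], [1, 0, 0, 0, 0], [1, 0, 0, 0, 0]],
], newtons=25)

```text
clock: 43.48
ee_pos: [0.4602, -0.3639, 0.0023]
orientation: [0.638, 0.77, -0.001, 0.001]
wrist_force: [-6.5, 1.0, 12.6]
opening: 0.0499
finger_force: 22.7
```

Call:
send_rows([
  [[1, 0, 0, 0.3, 0], [1, 0, 0, 0.5, 0], [1, 0, 0, 0.9, 0], [1, 0, 0, 0.9, 0], [1, 0, 0, 0.9, 0], [1, 0, 0, 0.9, 0], [1, 0, 0, 0.6, 0]],
])

```text
clock: 44.07
ee_pos: [0.4608, -0.3635, 0.2045]
orientation: [0.638, 0.77, 0.0, 0.002]
wrist_force: [0.2, 0.3, 0.8]
opening: 0.0002
finger_force: 0.0
```

It slipped off again, so the pads sit higher than assumed. Open, look, then grip lower.

Call:
send_rows([
  [[-1, 0, 0.4, 0, 0], [-1, 0, 0.3, 0, 0], [-1, 0, 0, 0, 0], [-1, 0, 0, 0, 0]],
])

```text
clock: 44.4
ee_pos: [0.4603, -0.3346, 0.1995]
orientation: [0.637, 0.771, -0.0, -0.0]
wrist_force: [-0.0, -0.8, 0.4]
opening: 0.0483
finger_force: 0.0
```

```bash
python3 g.py; python3 -c "
from h import *
o=readout.get_obs();im,K,E=cap('wrist')
from scipy.spatial.transform import Rotation as Ro
print(ray(K,E,280,210)[0]-o['ee_pos'], E[:3,:3].round(3))"
```

```text
44.4 [ 0.4603 -0.3346  0.1995] yaw rel keeper 0.003 [-0.  -0.8  0.4] [-0.02 -0.02  0.05] 0.048340283964237306
keeper [-0.4434  0.1225  0.1995]
[ 250  184   60   57 2444] [278.79746318 212.56751227]
[ 0.4586 -0.3616  0.027 ]
[-0.01294234  0.06667338  0.16538668] [[ 0.982  0.188 -0.001]
 [-0.181  0.947 -0.265]
 [-0.049  0.261  0.964]]
```

Call:
send_rows([
  [[-1, 0, -0.4, -0.5, 0], [-1, -0.03, -0.3, -0.8, 0], [-1, 0, 0, -0.9, 0], [-1, 0, 0, -0.9, 0], [-1, 0, 0, -0.9, 0], [-1, 0, 0, -0.8, 0], [-1, 0, 0, -0.35, 0], [-1, 0, 0, 0, 0], [-1, 0, 0, 0, 0]],
])

```text
clock: 45.25
ee_pos: [0.4585, -0.3631, -0.0067]
orientation: [0.638, 0.77, -0.0, -0.001]
wrist_force: [0.9, -0.4, 1.1]
opening: 0.0856
finger_force: 0.0
```

Call:
send_rows([
  [[1, 0, 0, 0, 0], [1, 0, 0, 0, 0], [1, 0, 0, 0, 0], [1, 0, 0, 0, 0], [1, 0, 0, 0, 0]],
], newtons=30)

```text
clock: 45.67
ee_pos: [0.4599, -0.3642, -0.0036]
orientation: [0.638, 0.77, -0.0, 0.001]
wrist_force: [-1.8, 0.5, 6.3]
opening: 0.0535
finger_force: 30.5
```

Call:
send_rows([
  [[1, 0, 0, 0.15, 0], [1, 0, 0, 0.2, 0], [1, 0, 0, 0.3, 0], [1, 0, 0, 0.4, 0]],
])

```text
clock: 46.0
ee_pos: [0.459, -0.3631, 0.0371]
orientation: [0.638, 0.77, 0.0, -0.0]
wrist_force: [0.4, -0.8, 0.5]
opening: 0.0532
finger_force: 31.2
```

Held. Carry it to the compartment.

Call:
send_rows([
  [[1, 0, 0, 0.86, 0], [1, 0, 0, 0.86, 0], [1, 0.03, 0.4, 0.86, 0], [1, 0.078, 0.83, 0.86, 0], [1, 0.078, 0.83, 0, 0], [1, 0.078, 0.83, 0, 0], [1, 0.078, 0.83, 0, 0], [1, 0.078, 0.83, 0, 0], [1, 0.078, 0.83, 0, 0], [1, 0.078, 0.83, 0, 0], [1, 0.078, 0.83, 0, 0], [1, 0.078, 0.83, 0, 0], [1, 0.078, 0.83, 0, 0], [1, 0.078, 0.83, 0, 0], [1, 0.078, 0.83, 0, 0], [1, 0.078, 0.83, 0, 0], [1, 0.04, 0.53, 0, 0], [1, 0, 0, 0, 0], [1, 0, 0, 0, 0]],
])

```text
clock: 47.58
ee_pos: [0.5022, 0.1022, 0.1704]
orientation: [0.637, 0.771, 0.0, 0.0]
wrist_force: [-0.3, -0.7, -0.1]
opening: 0.0536
finger_force: 31.4
```

```bash
python3 -c "
from h import *
kst()"
```

```text
47.5833 [0.5022 0.1022 0.1704] yaw rel keeper 0.005 [-0.3 -0.7 -0.1] [0.   0.   0.02] 0.05363090275403406
keeper [-0.0218  0.001   0.1704]
```

Call:
send_rows([
  [[1, -0.02, 0.12, -0.6, 0], [1, 0, 0, -0.8, 0], [1, 0, 0, -0.8, 0], [1, 0, 0, -0.7, 0], [1, 0, 0, -0.5, 0], [1, 0, 0, 0, 0], [-0.65, 0, 0, 0, 0], [-0.65, 0, 0, 0, 0], [-0.65, 0, 0, 0, 0], [-0.65, 0, 0, 0, 0]],
])

```text
clock: 48.42
ee_pos: [0.5025, 0.106, 0.0352]
orientation: [0.638, 0.77, 0.001, 0.001]
wrist_force: [-0.1, 1.5, 0.8]
opening: 0.0703
finger_force: 0.0
```

Call:
send_rows([
  [[-0.65, 0, 0, 0.7, 0], [-0.65, 0, 0, 0.9, 0], [-0.65, 0, 0, 0.9, 0], [-0.65, 0, 0, 0.9, 0], [-0.65, 0, 0, 0.3, 0], [-0.65, 0, 0, 0, 0]],
])

```text
clock: 48.92
ee_pos: [0.5031, 0.1063, 0.1864]
orientation: [0.638, 0.77, 0.003, 0.002]
wrist_force: [-0.4, -0.0, 0.6]
opening: 0.0704
finger_force: 0.0
```

```bash
python3 - <<'E'
from h import *
kst()
im,K,E=cap("wrist");hsv=cv2.medianBlur(cv2.cvtColor(im,cv2.COLOR_RGB2HSV),5);H,S,V=[hsv[...,i].astype(int) for i in range(3)]
print([(a,b,proj(K,E,T+R@[a,b,.025]).round().tolist()) for a in(-.065,.036) for b in(-.07,.07)])
u,v=proj(K,E,T+R@[-.018,0,.05]).astype(int);print(u,v,hsv[v,u])
for y in range(max(0,v-60),min(419,v+80),10):print(y,' '.join("%3d,%3d,%3d"%tuple(hsv[y,x]) for x in range(u-60,u+61,15)))
E
```

```text
48.9167 [0.5031 0.1063 0.1864] yaw rel keeper 0.002 [-0.4 -0.   0.6] [-0.01  0.   -0.03] 0.07043958689118407
keeper [-0.0179 -0.0008  0.1864]
[(-0.065, -0.07, [358.0, 237.0]), (-0.065, 0.07, [209.0, 237.0]), (0.036, -0.07, [364.0, 127.0]), (0.036, 0.07, [203.0, 127.0])]
283 194 [ 14  85 218]
134  15, 80,133  15, 82,134  16, 81,134  15, 82,134  15, 81,135  15, 80,134  15, 81,134  15, 72,133  17,146,131
144  16, 62,138  16, 62,138  17, 62,138  17, 63,139  16, 64,139  16, 63,139  17, 62,138  17, 62,138  17,103,134
154  45, 10,248  16, 63,186  17, 63,187  16, 63,187  17, 64,188  17, 63,187  17, 64,188  16, 63,187  27, 41,223
164  44, 10,248  45,  9,248  47,  9,248  16, 64,186  16, 68,149  16, 64,186  47,  9,248  45,  9,248  22, 78,197
174  44, 11,248  45, 10,248  16, 65,185  14, 84,142  15, 83,152  13, 94,117  45, 10,248  39, 13,247  42, 10,247
184  44, 11,248  44, 11,248  14, 85,184  16, 79,233  15, 82,192  16, 81,230  44, 11,244  45, 10,248  44, 10,248
194  44, 11,248  44, 11,248  13, 87,195  14, 85,187  14, 85,218  16, 79,232  15, 80,179  45, 10,248  44, 11,248
204  44, 11,248  44, 10,248  13, 87,205  13, 87,216  13, 98,197  13, 96,207  44, 14,244  44, 10,248  42, 11,247
214  43, 12,248  44, 11,248  44, 11,248  13, 87,223  15, 80,232  13, 87,208  44, 11,248  44, 11,248  43, 12,248
224  42, 13,248  41, 15,244  44, 11,248  17, 60,204  38, 17,238  43, 15,245  43, 11,248  41, 15,244  40, 13,247
234  17, 64,137  17, 65,182  17, 63,137  17, 63,137  17, 63,182  17, 63,182  16, 63,137  17, 63,181  17, 63,181
244  17, 64,116  17, 63,116  17, 63,116  17, 63,116  17, 63,116  17, 64,116  17, 62,116  17, 62,116  16, 63,127
254  17, 64,116  17, 62,116  17, 64,116  17, 64,116  16, 63,116  17, 63,116  17, 64,116  17, 64,116  17, 63,116
264  17, 63,116  17, 64,116  17, 64,116  17, 63,116  17, 63,116  17, 63,116  17, 64,116  16, 64,116  17, 62,115
```

Call:
send_rows([
  [[0, -0.04, 0.21, 0, 0.98], [0, -0.04, 0.21, 0, 0.98], [0, -0.04, 0.21, 0, 0.98], [0, -0.04, 0.21, 0, 0.98], [0, -0.04, 0.21, 0, 0.98], [0, -0.04, 0.21, 0, 0.98], [0, -0.04, 0.21, 0, 0.98], [0, -0.04, 0.21, 0, 0.98], [0, -0.04, 0.21, 0, 0.98], [0, -0.04, 0.21, 0, 0.98], [0, -0.04, 0.21, 0, 0.98], [0, -0.04, 0.21, 0, 0.98], [0, -0.04, 0.21, 0, 0.98], [0, 0, 0, 0, 0.98], [0, 0, 0, 0, 0.98], [0, 0, 0, 0, 0.98], [0, 0, 0, 0, 0.98], [0, 0, 0, 0, 0.98], [0, 0, 0, 0, 0.98], [0, 0, 0, 0, 0.98]],
])

```text
clock: 50.63
ee_pos: [0.4801, 0.215, 0.18]
orientation: [-0.094, 0.996, -0.0, -0.001]
wrist_force: [0.0, -0.8, 0.0]
opening: 0.0426
finger_force: 0.0
```

```bash
python3 -c "
from h import *
kst()"
```

```text
50.6333 [0.4801 0.215  0.18  ] yaw rel keeper 1.574 [ 0.  -0.8  0. ] [-0.05 -0.06 -0.06] 0.04263631515574477
keeper [0.0932 0.0018 0.18  ]
```

The garlic is centred in the compartment (seen at px (280,195), between the compartment's projected corners). Shut the lid.

Call:
send_rows([
  [[0, 0, 0, -0.6, 0], [0, 0, 0, -0.6, 0], [0, 0, 0, -0.55, 0], [0, 0, 0, 0, 0], [1, 0, 0, 0, 0], [1, 0, 0, 0, 0], [1, 0, 0, 0, 0], [1, 0, 0, 0, 0]],
], newtons=40)

```text
clock: 51.3
ee_pos: [0.4812, 0.2143, 0.1128]
orientation: [-0.092, 0.996, -0.001, 0.001]
wrist_force: [-0.5, -6.6, 0.9]
opening: 0.0112
finger_force: 39.0
```

Call:
send_rows([
  [[1, 0.066, -0.347, 0, 0], [1, 0.066, -0.347, 0, 0], [1, 0.066, -0.347, 0, 0], [1, 0.066, -0.347, 0, 0], [1, 0.066, -0.347, 0, 0], [1, 0.066, -0.347, 0, 0], [1, 0.066, -0.347, 0, 0], [1, 0.066, -0.347, 0, 0], [1, 0, 0, 0, 0], [1, 0, 0, 0, 0]],
])

```text
clock: 52.13
ee_pos: [0.5018, 0.1059, 0.1129]
orientation: [-0.092, 0.996, 0.003, 0.001]
wrist_force: [-3.3, 10.4, 0.3]
opening: 0.0106
finger_force: 39.0
```

```bash
python3 -c "
from h import *
kst()"
```

```text
52.1333 [0.5018 0.1059 0.1129] yaw rel keeper 1.571 [-3.3 10.4  0.3] [ 2.17  0.81 -0.  ] 0.010642354852033015
keeper [-0.0181  0.0006  0.1129]
```

Call:
send_rows([
  [[0, 0, 0.03, 0, 0], [0, 0, 0, 0, 0], [0, 0, 0, 0, 0], [0, 0, 0, 0.5, 0], [0, 0, 0, 1, 0], [0, 0, 0, 1, 0], [0, -0.5, 0.5, 0.5, 0], [0, -0.8, 0.5, 0, 0], [0, -0.8, 0.5, 0, 0], [0, 0, 0, 0, 0], [0, 0, 0, 0, 0]],
])

```text
clock: 53.05
ee_pos: [0.4171, 0.1661, 0.2325]
orientation: [-0.093, 0.996, 0.0, 0.001]
wrist_force: [0.1, 0.2, 0.1]
opening: 0.0429
finger_force: 0.0
```

```bash
python3 - <<'E'
from h import *
kst()
im,K,E=cap("top");hsv=cv2.cvtColor(im,cv2.COLOR_RGB2HSV);H,S,V=[hsv[...,i].astype(int) for i in range(3)]
def r(m,x0,x1,y0,y1):
    z=np.zeros(m.shape,np.uint8);z[y0:y1,x0:x1]=m[y0:y1,x0:x1];n,l,s,c=cv2.connectedComponentsWithStats(z)
    if n<2:return None
    i=1+np.argmax(s[1:,4]);return c[i].round(1),s[i,4],cv2.minAreaRect(np.argwhere(l==i)[:,::-1].astype(np.float32))
print("knob",r(((H<8)|(H>172))&(S>170)&(V>70),270,315,185,215))
print("handle",r(V<90,238,265,190,222));print("wood",r((S>120)&(H>8)&(H<25)&(V>100),180,285,170,245))
print("lemon",r((S>170)&(H>18)&(H<35),335,370,205,240))
E
```

```text
53.05 [0.4171 0.1661 0.2325] yaw rel keeper 1.573 [0.1 0.2 0.1] [ 0.01 -0.05 -0.01] 0.04290108839322009
keeper [0.0567 0.0728 0.2325]
knob (array([291.8, 199.1]), np.int32(149), ((292.0, 198.99998474121094), (9.0657958984375, 21.428245544433594), 15.945395469665527))
handle (array([249.8, 205.7]), np.int32(82), ((249.77999877929688, 205.5399932861328), (19.766841888427734, 4.024922847747803), 79.69515228271484))
wood (array([250.7, 206.1]), np.int32(1593), ((251.0270233154297, 207.16217041015625), (50.96368408203125, 39.12696075439453), 80.53767395019531))
lemon (array([351.5, 223. ]), np.int32(221), ((352.0, 223.5), (19.0, 16.0), 90.0))
```

The handle is back at its starting pixels, the knob is still turned, and the lemon hasn't moved. Handing in.

```bash
python3 -c "
from h import *
print(job.sign_off())"
```

```text
the job is handed in; nothing more can be done
None
```

The job is handed in at about 53 s: the knob is free and unlocked at its open stop, the garlic is in the compartment, and the lid is shut; the lemon did not move, but I didn't recheck the timer or the oil bottle, and the sign-off gave no verdict.

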